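# Tilt inspection of power modules on a ratchet-driven fixture

### The arm

A 6-joint arm with a two-finger parallel gripper is mounted at the origin on the work surface. World frame = base frame: x ahead of the robot, y to its left, z up, the work surface at z = 0. Lengths are in m, angles in rad, forces in N, time in s.
With the tool pointing down it reaches from about 0.425 to 0.95 m from the base axis. Payload 3.5 kg.
Tool frame: the origin (TCP) lies at the very end of the fingers, on their centre line; the grasp point (between the pads) lies 19 mm behind it; z points along the fingers, y is the direction in which the jaws open and shut (so a half turn about z gives the same grasp; the last joint's range is limited). The gripper opens to 85 mm and grips with 20 to 120 N. Pads are 22 mm wide; open, the fingers measure 114 mm over their backs; the gripper's body (76 mm by 85 mm) begins 54 mm behind the grasp point. The pads swing forward as they close: fully open they stand 13 mm farther back than shut.
Start: joints at [1.132, 0.286, 1.577, -0, 1.279, -0.15], TCP at [0.192, 0.647, 0.207] pointing down, gripper open.
Joint ranges: [-2.77, 2.77], [-0.9, 2.22], [0.21, 2.48], [-1.53, 4.67], [0.24, 2.81], [-2.84, 2.84]. Speed limits (rad/s): [2.79, 2.79, 3.14, 3.14, 3.14, 3.14].

### API

Orientations are given as a unit quaternion [x, y, z, w].
In Python, from plant import ctrl, imaging gives the robot as it stands.
- The arm moves only by the shell command python3 -m creep 'ROWS' [OPENING] [FORCE]. ROWS is JSON, one flat list of numbers, 4 for each row, row after row: the shift along the tool's x, y, z in units of 25 mm (1.0 is 25 mm), then the turn about the tool's z in units of 5 degrees (1.0 is 5 degrees). A call has 1 to 20 rows; each row is the pose to reach, as a shift and turn from the pose commanded when the call began, along the tool's axes at that moment; what a row does not reach only later rows make up. A row lasts 1/12 s, in which the tool goes at most 41.7 mm and 7.16 degrees, less where a joint would pass 70% of its speed; a pose out of reach is approached as far as the arm can. A call with a gripper value outside its range is refused whole. OPENING is the closure in counts, from 0 (fully open) to 255 (shut), set as the call begins (- or left out, the last holds). The fingers move at their own pace and stop on an object; FORCE is the grip in N (left out, the last holds). Time passes only in rows, so rows that repeat a pose let the fingers close. It gives the time, the measured TCP pose, the force and the opening at its end, in the units of the state.
- ctrl.get_state(): the state, without advancing time (a new reading comes with each control period).
- imaging.read_camera(name): name is "scene" or "top" or "wrist"; returns the picture (400x640x3 uint8, red, green, blue); there is no depth.
- imaging.camera_info(name): a dict with "intrinsics" (3x3 intrinsics, pixels), "origin" and "attitude" of the camera in the world. Camera axes: x right, y down, z forward; pixel columns grow to the right and rows downward; lengths in m; the calibration is good to about 2 mm. The wrist camera is an equidistant fisheye: a pixel r from the principal point sees the ray r / f radians off the axis. A picture is of the moment at which its call begins: read the wrist's pose just before it. camera_info takes no time and is no camera call; for the wrist camera it gives the pose at the moment of the call.
- ctrl.sign_off(): hands the job in, once; it reports no verdict.
Trained networks look in the newest picture that a camera, given by its name, has taken for a name from the list of things; names that differ only in an ending like _2 or _b are one class to them, and where a whole thing is asked for, a point or a joint stands for the part that bears it (a point fixed in the world has none). Each returns a list of dicts, best first, with "p" (0 to 1); they miss things now and then, are a little off and sometimes report something else, mostly with a low value. They report only what shows in the picture. A call takes as long as a camera call. They do not tell look-alikes from the thing itself.
- imaging.silhouettes(camera, name): "mask" (400x640 bool, what is visible of it) and "uv" ([column, row] in pixels, amid what is visible of it).
The state is a dict: "time": time; "qpos": joint angles; "dq": joint speeds; "joint_efforts": joint torques, N m; "eef_pos": TCP position; "tcp_rot": TCP orientation; "contact_force": force on the tool from outside, world axes, zero at the start; "wrist_torque": the same for the moment, N m; "opening": opening from 0.0 (shut) to 1.0 (fully open).
Only numpy, scipy, OpenCV 4.12 (cv2) and the standard library are available. Lean on these libraries where they do the work, as an engineer would, in place of code of your own. Each camera call takes 0.05 s, during which the arm holds its last target.

### The job

First prove the ratchet of the tilt fixture on the empty tray: swing the orange-knobbed lever clockwise to its stop, where it must freewheel, then counter-clockwise only until the brass wheel is seen to turn with it by some 10 degrees. Then load every power module from the mat upright into the tray's pockets, work the lever to and fro to tilt the tray to 30 degrees (red mark), leave it there for two seconds, and go on ratcheting the same way, over the top, until the tray is level again. Last, stand all the modules in the cardboard tray and leave the lever parked at its clockwise stop; leave the tape roll, the meter and the screwdriver alone.

Things in the scene. Friction and masses are not known exactly. Their poses are not given: they have to be found in the camera images.
- lever (a joint): ratchet lever, a flat dark bar turning about a vertical axis; rad, 0 at its clockwise stop (from above), grows counter-clockwise to the other stop at 1.3. Its spring pawl grips the brass wheel when it goes counter-clockwise and slips when it goes back; 20 teeth, so up to 0.33 rad may pass before it grips. About 2 N at the knob when loose, 5 to 12 N driving; stays where left.
- knob (a point): the orange upright round grip on the lever's end, 24 mm in diameter; the point is on its axis 28 mm above the lever's bar (28 mm below the knob's top), 110 mm over the table. 120 mm from the lever's axis. Its x points from the lever's axis outward along the lever, z up.
- pivot (a point): point on the lever's and the wheel's vertical axis, 108 mm over the table (in the air above the lever's hub). Its axes are the fixture's: the tray lies on its +y side, 220 mm away, and its x is the side to which the tray tips. The lever at value v points in the direction pi - 0.65 + v rad, counter-clockwise from this x.
- wheel (a joint): brass toothed wheel under the lever, red bar on it; rad counter-clockwise, 0 at the start, endless. The lever drives it that way only; it stays where left. Its cam tips the tray twice a turn; with s = abs(sin(wheel)) the tray is at 0.628*(s-0.4)/0.6 rad, level while s < 0.4: level to 0.41, 30 degrees at 1.12, 36 at 1.57, 30 at 2.02, level from 2.73 to 3.55, then it tips again.
- tray (a joint): tip angle of the blue tray; rad, 0 level, grows as it tips; 0.524 is the red mark (30 degrees) on the white disc at the tray's end, where the black pointer shows.
- pocket0 (a point): pocket of the blue tilt tray; point at the centre of its floor, turning with the tray (level: x across the tray and the side to which it tips, y along the row of pockets, z up). Inside 68 mm in x, 84 mm in y; walls 18 mm high, 5 to 6 mm thick. Floor 82 mm over the table when level. Pockets 0, 1, 2 are 89 mm apart along y. The tray turns about an axis along y 4 mm under the floors.
- pocket1 (a point): pocket of the blue tilt tray; point at the centre of its floor, turning with the tray (level: x across the tray and the side to which it tips, y along the row of pockets, z up). Inside 68 mm in x, 84 mm in y; walls 18 mm high, 5 to 6 mm thick. Floor 82 mm over the table when level. Pockets 0, 1, 2 are 89 mm apart along y. The tray turns about an axis along y 4 mm under the floors.
- pocket2 (a point): pocket of the blue tilt tray; point at the centre of its floor, turning with the tray (level: x across the tray and the side to which it tips, y along the row of pockets, z up). Inside 68 mm in x, 84 mm in y; walls 18 mm high, 5 to 6 mm thick. Floor 82 mm over the table when level. Pockets 0, 1, 2 are 89 mm apart along y. The tray turns about an axis along y 4 mm under the floors.
- module0_mid (a point): power module: black metal block, bare aluminium fins on top along its y; 56 mm in x, 72 mm in y, 54 mm high, 0.25 to 0.47 kg. Point at its centre, half-way up (27 mm); z up. It waits standing on the grey mat. Grip it across the 56 mm, on its upper half. 2 or 3 of the three are there in a run; an absent one is None.
- module1_mid (a point): power module: black metal block, bare aluminium fins on top along its y; 56 mm in x, 72 mm in y, 54 mm high, 0.25 to 0.47 kg. Point at its centre, half-way up (27 mm); z up. It waits standing on the grey mat. Grip it across the 56 mm, on its upper half. 2 or 3 of the three are there in a run; an absent one is None.
- module2_mid (a point): power module: black metal block, bare aluminium fins on top along its y; 56 mm in x, 72 mm in y, 54 mm high, 0.25 to 0.47 kg. Point at its centre, half-way up (27 mm); z up. It waits standing on the grey mat. Grip it across the 56 mm, on its upper half. 2 or 3 of the three are there in a run; an absent one is None.
- outbox_in (a point): cardboard tray for finished modules, 370 x 145 mm outside, walls 5 mm thick and 24 mm high; the point is at the centre of its inner floor, 5 mm over the table; x along the 370 mm, z up.
- mat: flat grey mat with a yellow border, 370 x 145 mm, 2 mm, where the modules wait, one behind the other along its x about 105 mm apart; origin at its centre on the table. Mat and cardboard tray stand on either side of the fixture, swapped in some runs.
- tape_mid (a point): roll of tape, a bystander, 100 mm in diameter, 45 mm high; its centre.
- meter_mid (a point): grey hand meter, a bystander, 85 x 160 x 38 mm; its centre.
- driver_grip (a point): green-handled screwdriver, a bystander; point on its handle.
There are look-alikes about, which are no part of the job. What is shaped like the part that bears module2_mid but blue or pink is not meant.

How it is judged:
By the outcome, as a careful person would: the job done as asked, in the order asked, and still so for the second after the job is handed in, with the robot touching nothing.
Of module0, module1, module2 only 2 to 3 are there at a start; the rules pass over those that are not, and their reading is None.
At some moment in a run one of module0, module1, module2 may be knocked a few centimetres aside while the robot is not near it.
It also fails if it takes over 210 s, if anything falls off the work surface, if the arm or the gripper's body presses on something with over 40 N, if the wrist force passes 120 N, or if a joint passes its speed limit or range.

## Working session

There is one attempt and no reset: what is moved stays moved. The work goes in short steps, Python scripts to look and compute and a shell command to move; the robot and the scene stay as the last step left them, time stands still between calls to the robot, and variables do not carry over. Pictures are saved under pics/ and viewed, and the job is handed in when it is done.

```bash
ls -la; mkdir -p pics
python3 - <<'E'
from plant import ctrl, imaging
import cv2
s=ctrl.get_state();print(s)
for n in ["scene","top","wrist"]:
    i=imaging.camera_info(n);print(n,i)
    im=imaging.read_camera(n);cv2.imwrite(f"pics/{n}0.png",im[:,:,::-1])
E
```

```text
total 12
drwxr-xr-x  3 agent agent 4096 Dec  7 15:05 .
drwxr-xr-x 23 root  root  4096 Dec  7 15:05 ..
drwxr-xr-x  2 agent agent 4096 Dec  7 15:05 pics
{'time': 0.0, 'qpos': array([ 1.13198502e+00,  2.87186474e-01,  1.57820094e+00, -3.47547756e-05,
        1.27861085e+00, -1.50000280e-01]), 'dq': array([-0.00127861, -0.00249129,  0.00013559,  0.0017023 ,  0.00105385,
        0.0003426 ]), 'joint_efforts': array([-8.47555511e-04, -4.05989707e+01, -2.92617559e+01, -2.23773991e-04,
        6.05007517e-03, -7.31332136e-06]), 'eef_pos': array([0.19191565, 0.64638129, 0.20542043]), 'tcp_rot': array([ 1.43899077e-01,  9.89591637e-01, -1.15588093e-03, -3.33100311e-04]), 'contact_force': array([ 0.41192149, -0.07167703,  0.1206932 ]), 'wrist_torque': array([-0.00402113, -0.03562572, -0.0031949 ]), 'opening': 1.0029062099626351}
scene {'intrinsics': array([[500.16491571,   0.        , 320.21911581],
       [  0.        , 500.16491571, 197.48272256],
       [  0.        ,   0.        ,   1.        ]]), 'origin': array([1.51216724, 0.17871799, 1.247111  ]), 'attitude': array([ 0.62879076,  0.69133797, -0.26558962, -0.23693066])}
top {'intrinsics': array([[458.12873085,   0.        , 317.09702065],
       [  0.        , 458.12873085, 201.33495666],
       [  0.        ,   0.        ,   1.        ]]), 'origin': array([0.2480573 , 0.07219991, 1.31546135]), 'attitude': array([ 0.70626315, -0.7001497 ,  0.07553464, -0.07264494])}
wrist {'intrinsics': array([[309.70691629,   0.        , 318.39340992],
       [  0.        , 309.70691629, 201.31286482],
       [  0.        ,   0.        ,   1.        ]]), 'origin': array([0.1102221 , 0.67089842, 0.37220509]), 'attitude': array([0.79000706, 0.59017793, 0.09859958, 0.13363002])}
```

View pics/scene0.png

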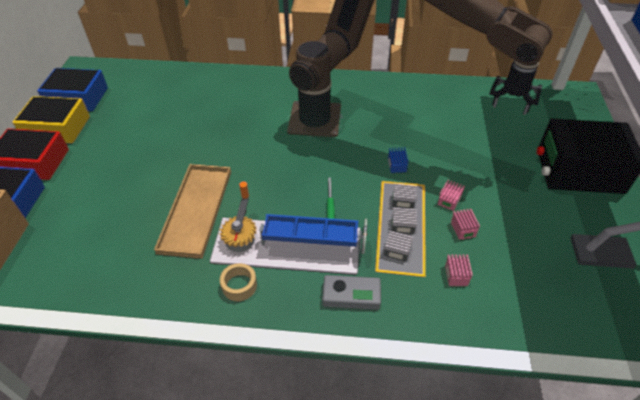

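View pics/top0.png

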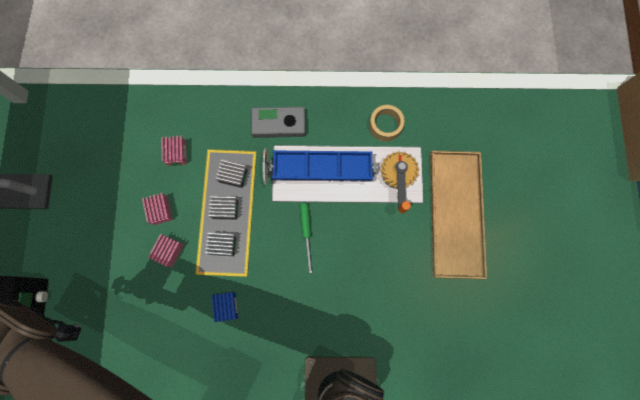

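View pics/wrist0.png

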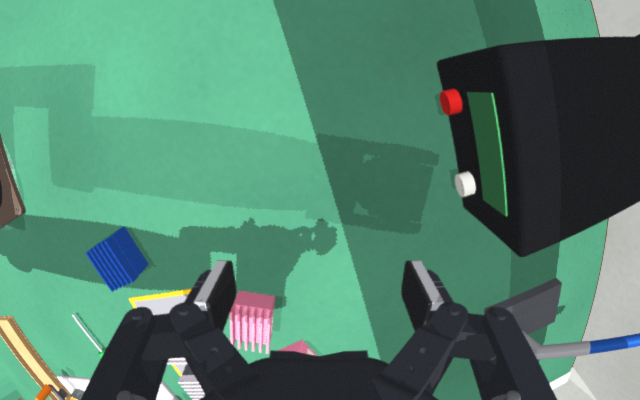

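The top view shows the mat with three silver-finned modules at (231,173), (223,207) and (220,243). The pink look-alikes are at (173,150), (156,209) and (165,250), and a blue one is at (225,307). The tilt tray is at about (322,166), the wheel at (400,169), the orange knob at (405,206) and the cardboard tray at (459,214). Only the bare-aluminium-finned black blocks on the mat match the description. I'll enlarge them and measure.

```bash
cat > h.py <<'E'
import numpy as np, cv2
from scipy.spatial.transform import Rotation as R
from plant import ctrl, imaging
def ray(n,uv,info=None):
    i=info or imaging.camera_info(n);K=i["intrinsics"];u,v=uv
    x=(u-K[0,2])/K[0,0];y=(v-K[1,2])/K[1,1]
    if n=="wrist":
        r=np.hypot(x,y);d=np.array([x/r*np.sin(r),y/r*np.sin(r),np.cos(r)]) if r>1e-9 else np.array([0,0,1.])
    else: d=np.array([x,y,1.])
    return np.array(i["origin"]),R.from_quat(i["attitude"]).apply(d/np.linalg.norm(d))
def at(n,uv,z,info=None):
    o,d=ray(n,uv,info);return o+d*(z-o[2])/d[2]
def proj(n,P,info=None):
    i=info or imaging.camera_info(n);K=i["intrinsics"]
    c=R.from_quat(i["attitude"]).inv().apply(np.asarray(P,float)-i["origin"])
    if n=="wrist":
        r=np.arctan2(np.hypot(c[0],c[1]),c[2]);s=r/np.hypot(c[0],c[1]);x,y=c[0]*s,c[1]*s
    else: x,y=c[0]/c[2],c[1]/c[2]
    return np.array([K[0,0]*x+K[0,2],K[1,1]*y+K[1,2]])
def tcp():
    s=ctrl.get_state();return np.array(s["eef_pos"]),R.from_quat(s["tcp_rot"])
def delta(target,yaw_y=None):
    """units to go; target TCP xyz; yaw_y: wanted world direction (rad) of tool y (mod pi)"""
    p,r=tcp();d=r.inv().apply(np.asarray(target)-p)/0.025
    t=0
    if yaw_y is not None:
        y=r.apply([0,1,0]);cur=np.arctan2(y[1],y[0])
        dd=(yaw_y-cur+np.pi/2)%np.pi-np.pi/2
        t=-np.degrees(dd)/5   # tool z down
    return np.round(d,2),round(t,2)
def crop(n,box,k,name,im=None):
    im=imaging.read_camera(n) if im is None else im
    a,b,c,d=box
    o=cv2.resize(im[b:d,a:c],None,fx=k,fy=k,interpolation=cv2.INTER_CUBIC)
    cv2.imwrite(f"pics/{name}.png",o[:,:,::-1]);return im
E
python3 - <<'E'
from h import *
im=crop("top",(190,140,500,290),2.5,"c1")
crop("top",(360,140,440,220),7,"c2",im)
for nm,z in [("module0_mid",.05),("knob",.12),("tray",.1),("wheel",.07),("outbox_in",.02),("mat",.002),("tape_mid",.04),("meter_mid",.038),("driver_grip",.03)]:
    for r in imaging.silhouettes("top",nm):
        if r["p"]<.3: continue
        m=r["mask"].astype(np.uint8);c=cv2.findNonZero(m)
        if c is None: continue
        b=cv2.minAreaRect(c);w=at("top",r["uv"],z)
        bx=[at("top",q,z)[:2].round(3).tolist() for q in cv2.boxPoints(b)]
        print(nm,round(r["p"],2),np.round(r["uv"]),w.round(3),m.sum(),bx)
E
```

```text
module0_mid 0.86 [233. 175.] [0.592 0.308 0.05 ] 620 [[0.575, 0.358], [0.641, 0.343], [0.617, 0.263], [0.552, 0.279]]
module0_mid 0.6 [280. 122.] [0.755 0.179 0.05 ] 1614 [[0.707, 0.262], [0.804, 0.266], [0.805, 0.106], [0.709, 0.105]]
knob 0.81 [403. 188.] [ 0.542 -0.161  0.12 ] 483 [[0.616, -0.142], [0.619, -0.175], [0.475, -0.18], [0.472, -0.148]]
knob 0.65 [323. 164.] [0.606 0.053 0.12 ] 3007 [[0.642, 0.191], [0.649, -0.081], [0.563, -0.08], [0.556, 0.187]]
knob 0.64 [458. 216.] [ 0.467 -0.307  0.12 ] 6643 [[0.646, -0.238], [0.652, -0.384], [0.305, -0.371], [0.3, -0.232]]
tray 0.96 [324. 161.] [0.621 0.05  0.1  ] 2964 [[0.566, 0.19], [0.649, 0.192], [0.652, -0.083], [0.568, -0.082]]
wheel 0.62 [394. 167.] [ 0.615 -0.147  0.07 ] 819 [[0.657, -0.108], [0.668, -0.214], [0.563, -0.219], [0.553, -0.115]]
outbox_in 0.74 [324. 168.] [0.626 0.047 0.02 ] 2961 [[0.584, 0.197], [0.675, 0.2], [0.678, -0.093], [0.586, -0.092]]
outbox_in 0.63 [459. 216.] [ 0.485 -0.341  0.02 ] 6612 [[0.679, -0.264], [0.685, -0.423], [0.309, -0.407], [0.304, -0.258]]
mat 0.97 [228. 222.] [0.465 0.324 0.002] 4150 [[0.315, 0.409], [0.689, 0.404], [0.678, 0.251], [0.305, 0.265]]
tape_mid 0.95 [389. 114.] [ 0.788 -0.144  0.04 ] 618 [[0.756, -0.064], [0.835, -0.138], [0.762, -0.205], [0.686, -0.131]]
meter_mid 0.93 [279. 122.] [0.758 0.182 0.038] 1606 [[0.806, 0.267], [0.808, 0.106], [0.713, 0.105], [0.712, 0.264]]
```

View pics/c1.png

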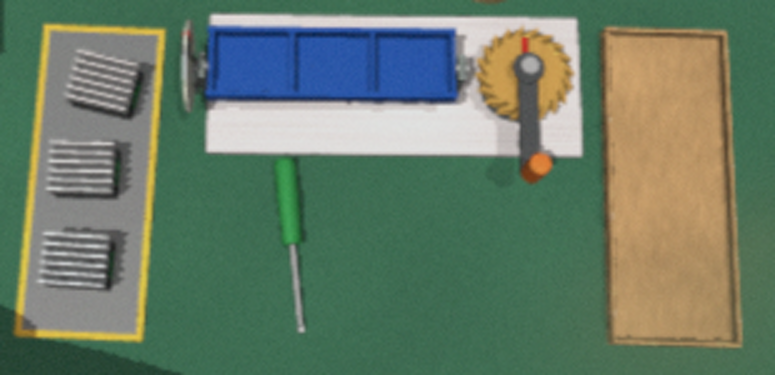

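View pics/c2.png

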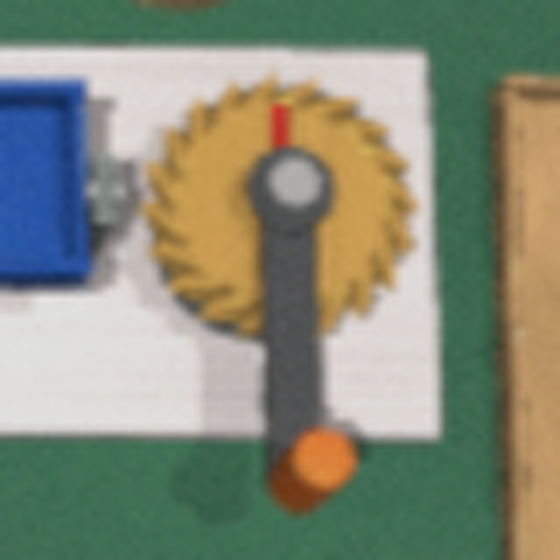

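Run:
```python
from h import *
print("knobtop",at("top",(406.4,205.3),.138),"hub",[at("top",(402.1,165.7),z).round(3) for z in (.085,.095,.105)])
im=imaging.read_camera("scene");crop("scene",(200,160,440,320),3.3,"c3",im)
# candidate pivot reprojection
P=np.array([.609,-.166,.108])
for n in("top","scene"):
    print(n,proj(n,P),proj(n,P+[-.0,0,-.013]),proj(n,[.609-.12,-.166,.138]))
    print([proj(n,[.609,.054+y,.082]).round(1).tolist() for y in(-.089,0,.089)])
```

```text
knobtop [ 0.49049441 -0.16615939  0.138     ] hub [array([ 0.614, -0.169,  0.085]), array([ 0.611, -0.167,  0.095]), array([ 0.608, -0.165,  0.105])]
top [402.80099406 165.16403427] [401.9194177  166.50376026] [406.35779598 205.85726816]
[[354.3, 167.4], [322.5, 167.1], [290.6, 166.8]]
scene [235.8764212  218.77448016] [236.45706191 221.55414436] [242.76431686 182.26322323]
[[280.5, 227.5], [310.4, 229.7], [340.5, 231.9]]
```

View pics/c3.png

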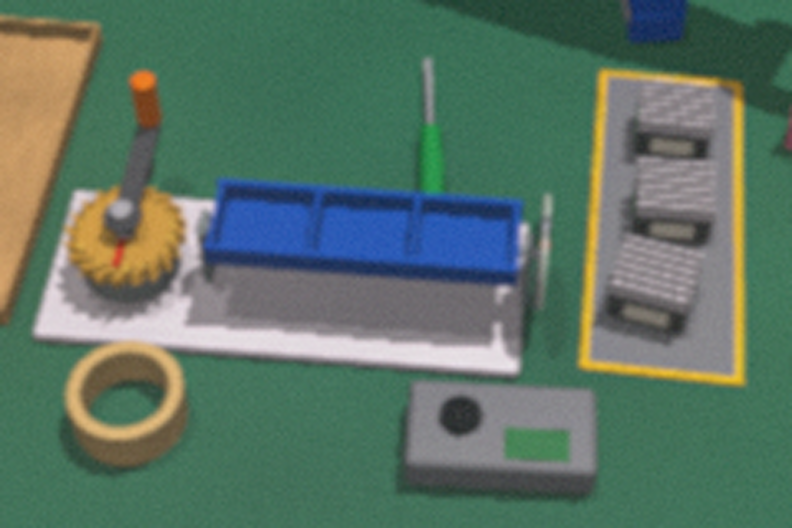

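Scene view: it agrees with the top view. Knob top is at (243.6,183.6) against a predicted (243,182), and the three modules are on the mat to the right. Next: move over the knob through a waypoint.

Run:
```python
from h import *
print(delta([.45,.36,.20],np.radians(73.5)),delta([.49,-.166,.20],np.pi/2))
```

```text
(array([-13.16,  -8.07,   0.27]), np.float64(-0.01)) (array([-20.68, -27.78,   0.27]), np.float64(-3.31))
```

```bash
python3 -m creep '[-13.2,-8,0.2,0,-13.2,-8,0.2,0,-13.2,-8,0.2,0,-13.2,-8,0.2,0,-13.2,-8,0.2,0,-13.2,-8,0.2,0,-13.2,-8,0.2,0,-13.2,-8,0.2,0,-13.2,-8,0.2,0,-20.7,-27.8,0.2,-3.3,-20.7,-27.8,0.2,-3.3,-20.7,-27.8,0.2,-3.3,-20.7,-27.8,0.2,-3.3,-20.7,-27.8,0.2,-3.3,-20.7,-27.8,0.2,-3.3,-20.7,-27.8,0.2,-3.3,-20.7,-27.8,0.2,-3.3,-20.7,-27.8,0.2,-3.3,-20.7,-27.8,0.2,-3.3,-20.7,-27.8,0.2,-3.3]' 0 40
python3 - <<'E'
from h import *
print(delta([.49,-.166,.20],np.pi/2))
E
```

```text
time: 2.37
eef_pos: [0.483, -0.0839, 0.2024]
tcp_rot: [0.0, 1.0, -0.0, 0.001]
contact_force: [1.0, -0.1, 0.9]
opening: 0.997
(array([-0.29, -3.28,  0.1 ]), np.float64(-0.01))
```

```bash
python3 -m creep '[-0.3,-1.6,0,0,-0.3,-3.3,0,0,-0.3,-3.3,0,0,-0.3,-3.3,0,0]'
python3 - <<'E'
from h import *
i=imaging.camera_info("wrist");im=imaging.read_camera("wrist");crop("wrist",(0,0,640,400),1.2,"w1",im)
print(delta([.49,-.166,.20],np.pi/2), proj("wrist",[.4905,-.166,.138],i),proj("wrist",[.61,-.166,.095],i))
E
```

```text
time: 2.7
eef_pos: [0.4903, -0.1664, 0.2019]
tcp_rot: [0.003, 1.0, 0.0, -0.0]
contact_force: [-0.3, 1.0, -0.2]
opening: 0.999
(array([ 0.01, -0.05,  0.07]), np.float64(-0.03)) [318.77116604 207.88026452] [319.11869352 297.05560965]
```

View pics/w1.png

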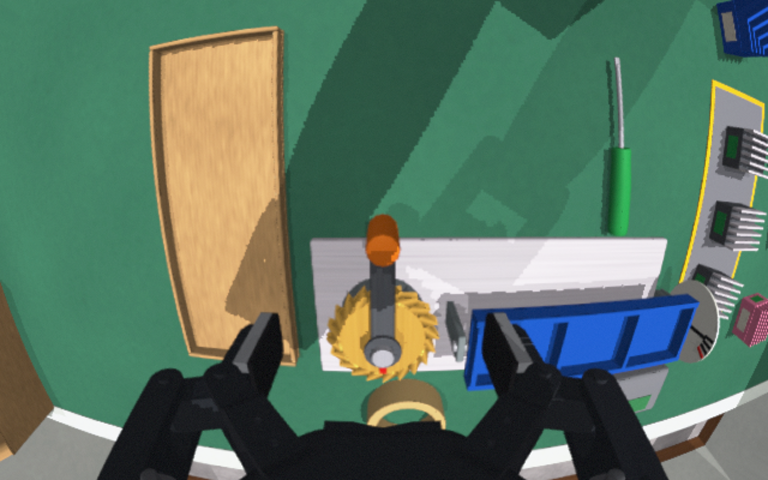

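Wrist view: the knob top at (318.5,208) and hub at (319,297) sit where predicted. Descend and grip.

```bash
python3 -m creep '[0,0,1.5,0,0,0,3,0,0,0,4.1,0,0,0,4.1,0,0,0,4.1,0]'; python3 -m creep '[0,0,0,0,0,0,0,0,0,0,0,0,0,0,0,0,0,0,0,0,0,0,0,0,0,0,0,0,0,0,0,0]' 255 30
python3 - <<'E'
from h import *
piv=np.array([.610,-.166])
for v in np.arange(.643,-.05,-.107):
    a=np.pi-.65+.007+v
    t=[piv[0]+.12*np.cos(a),piv[1]+.12*np.sin(a),.1]
    print(round(v,2),delta(t,a-np.pi/2))
E
```

```text
time: 3.17
eef_pos: [0.4895, -0.1622, 0.0982]
tcp_rot: [-0.001, 1.0, 0.001, -0.002]
contact_force: [0.7, 0.2, 0.4]
opening: 1.0
time: 3.83
eef_pos: [0.4912, -0.1646, 0.1007]
tcp_rot: [0.001, 1.0, -0.0, 0.001]
contact_force: [-0.8, 1.5, 6.1]
opening: 0.265
0.64 (array([ 0.05, -0.05,  0.03]), np.float64(-0.01))
0.54 (array([0.02, 0.46, 0.03]), np.float64(1.21))
0.43 (array([-0.06,  0.97,  0.03]), np.float64(2.44))
0.32 (array([-0.2 ,  1.46,  0.03]), np.float64(3.67))
0.22 (array([-0.38,  1.94,  0.03]), np.float64(4.89))
0.11 (array([-0.62,  2.39,  0.03]), np.float64(6.12))
0.0 (array([-0.9 ,  2.82,  0.03]), np.float64(7.34))
```

```bash
python3 -m creep '[0,0.25,0,0.6,0,0.5,0,1.2,-0.03,0.75,0,1.8,-0.08,1,0,2.4,-0.13,1.25,0,3,-0.2,1.5,0,3.65,-0.29,1.75,0,4.3,-0.4,2,0,4.9,-0.5,2.2,0,5.5,-0.62,2.4,0,6.1,-0.74,2.62,0,6.7,-0.84,2.75,0,7.1,-0.84,2.75,0,7.1,-0.84,2.75,0,7.1]'
python3 - <<'E'
from h import *
p,_=tcp();d=p[:2]-[.610,-.166];print(d,np.hypot(*d),"v",(np.arctan2(d[1],d[0])-.007-np.pi+.65)%6.28)
im=imaging.read_camera("top");crop("top",(360,140,440,220),7,"c4",im)
E
```

```text
time: 5.0
eef_pos: [0.514, -0.0962, 0.1008]
tcp_rot: [0.305, 0.952, 0.0, 0.003]
contact_force: [5.6, 0.1, 2.8]
opening: 0.264
[-0.09603646  0.06982763] 0.11873878427210088 v 0.014319950260349601
```

View pics/c4.png

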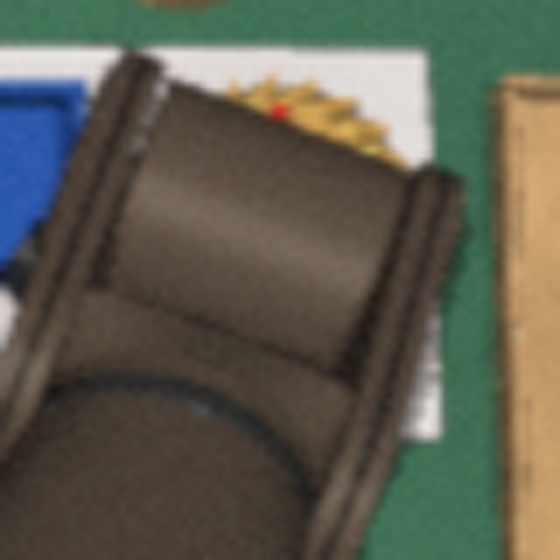

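The red bar's tip, at (281,112) in the crop, hasn't moved, so the lever freewheels. I'll nudge onto the stop and feel for it.

```bash
python3 -m creep '[0,0.1,0,0,0,0.1,0,0,0,0.1,0,0]';python3 -m creep '[0,0.12,0,0,0,0.12,0,0,0,0.12,0,0]'
python3 - <<'E'
from h import *
p,r=tcp();d=p[:2]-[.610,-.166];print(np.hypot(*d),"v",(np.arctan2(d[1],d[0])-.007-np.pi+.65+1)%6.2832-1,r.inv().apply(ctrl.get_state()["contact_force"]))
i=imaging.camera_info("wrist");im=imaging.read_camera("wrist");crop("wrist",(200,150,520,400),2.4,"w2",im);print(proj("wrist",[.61,-.166,.09],i))
E
```

```text
time: 5.3
eef_pos: [0.5149, -0.0949, 0.1008]
tcp_rot: [0.305, 0.952, -0.0, 0.003]
contact_force: [5.1, -3.4, 3.3]
opening: 0.263
time: 5.55
eef_pos: [0.516, -0.0933, 0.1007]
tcp_rot: [0.306, 0.952, -0.002, 0.002]
contact_force: [3.1, -5.9, 5.7]
opening: 0.26
0.11880085955588832 v -0.015223491882529916 [-6.0055997  -2.97865608 -5.7150006 ]
[313.3632847  362.12737926]
```

View pics/w2.png

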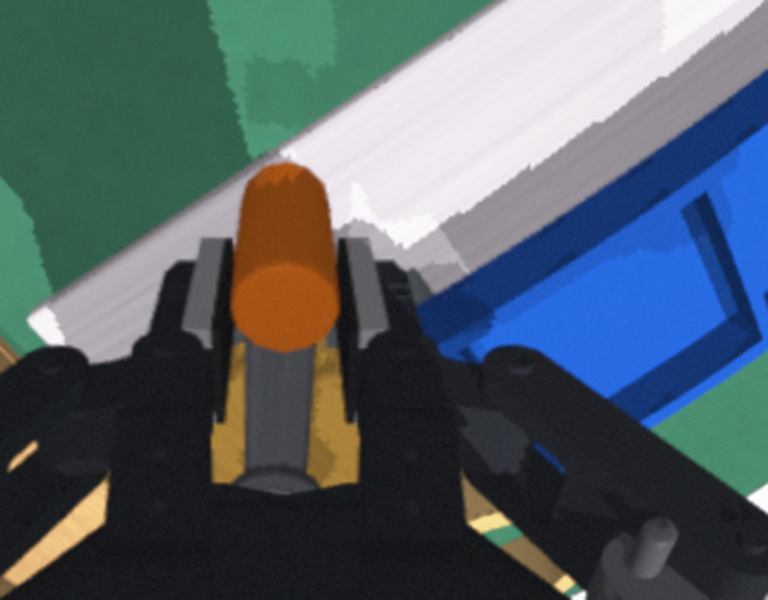

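```bash
python3 -m creep '[0,0.2,0,0,0,0.2,0,0,0,0.2,0,0]';python3 -m creep '[0,0.15,0,0,0,0.15,0,0,0,0.15,0,0]'
python3 - <<'E'
from h import *
p,r=tcp();d=p[:2]-[.610,-.166];print(np.hypot(*d),"v",(np.arctan2(d[1],d[0])-.007-np.pi+.65+1)%6.2832-1,r.inv().apply(ctrl.get_state()["contact_force"]))
E
```

```text
time: 5.85
eef_pos: [0.5158, -0.0932, 0.1006]
tcp_rot: [0.304, 0.953, -0.007, -0.001]
contact_force: [-8.2, -17.1, 8.7]
opening: 0.264
time: 6.1
eef_pos: [0.5157, -0.0931, 0.1006]
tcp_rot: [0.303, 0.953, -0.011, -0.003]
contact_force: [-15.4, -25.6, 10.3]
opening: 0.263
0.11919073742318521 v -0.015046229144749623 [ -2.20008839 -30.02761912  -9.62588767]
```

The stop shows clearly: 30 N at an apparent v of −0.015, which gives me my lever zero. Now counter-clockwise in small steps, watching the red bar.

```bash
cat > lev.py <<'E'
from h import *
import sys
def v():
    p,r=tcp();d=p[:2]-[.610,-.166]
    return (np.arctan2(d[1],d[0])-.007-np.pi+.65+1)%6.2832-1+.015, r.inv().apply(ctrl.get_state()["contact_force"]),np.hypot(*d)
def red():
    im=imaging.read_camera("top")[140:200,375:430].astype(int)
    m=(im[...,0]>140)&(im[...,1]<90)&(im[...,2]<90)
    m[:]=m
    ys,xs=np.nonzero(m)
    return (xs.mean()+375,ys.mean()+140,len(xs)) if len(xs) else None
if __name__=="__main__":
    a,f,rr=v();print("v",a.round(3),"f",f.round(1),"r",rr.round(4),"red",red())
E
python3 -m creep '[0,-0.4,0,0,0,-0.64,0,-0.6,-0.02,-0.88,0,-1.1,-0.02,-0.88,0,-1.1,-0.02,-0.88,0,-1.1]'; python3 lev.py; python3 -m creep '[0,-0.24,0,-0.6,0,-0.24,0,-0.6,0,-0.24,0,-0.6]'; python3 lev.py
```

```text
time: 6.52
eef_pos: [0.5086, -0.1037, 0.1006]
tcp_rot: [0.259, 0.966, -0.001, 0.002]
contact_force: [3.8, -4.0, 5.8]
opening: 0.261
v 0.107 f [-5.3 -1.5 -5.8] r 0.119 red (np.float64(398.5), np.float64(155.5), 4)
time: 6.82
eef_pos: [0.5059, -0.1084, 0.1006]
tcp_rot: [0.234, 0.972, -0.001, 0.002]
contact_force: [5.0, -3.1, 5.8]
opening: 0.262
v 0.153 f [-5.8 -0.5 -5.7] r 0.119 red (np.float64(398.6), np.float64(155.8), 5)
```

```bash
for k in 1 2; do python3 -m creep '[0,-0.24,0,-0.6,0,-0.24,0,-0.6,0,-0.24,0,-0.6]'|head -1; python3 lev.py; done
```

```text
time: 7.12
v 0.202 f [-4.2 -0.5 -5.7] r 0.119 red (np.float64(398.6), np.float64(155.8), 5)
time: 7.42
v 0.253 f [-5.4 -1.1 -4.7] r 0.1189 red (np.float64(398.5), np.float64(155.5), 4)
```

```bash
for k in 1 2; do python3 -m creep '[0,-0.24,0,-0.6,0,-0.24,0,-0.6,0,-0.24,0,-0.6]'|head -1; python3 lev.py; done
python3 - <<'E'
from h import *
crop("top",(360,140,440,220),7,"c5")
E
```

```text
time: 7.72
v 0.303 f [-4.2 -1.6 -5.8] r 0.1189 red (np.float64(399.0), np.float64(155.5), 2)
time: 8.02
v 0.354 f [-4.  -1.7 -5.8] r 0.1189 red None
```

View pics/c5.png

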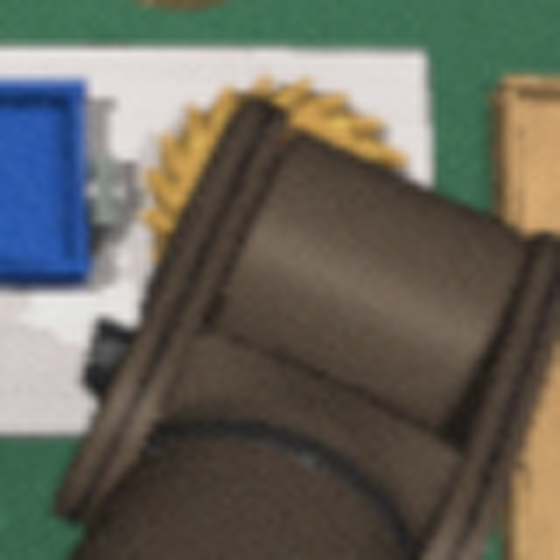

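Run:
```python
from h import *
im=imaging.read_camera("scene");a=cv2.imread("pics/scene0.png")[:,:,::-1]
b=np.hstack([a[200:280,205:265],im[200:280,205:265]])
cv2.imwrite("pics/s2.png",cv2.resize(b,None,fx=6,fy=6,interpolation=cv2.INTER_CUBIC)[:,:,::-1])
```

```text
(no output)
```

View pics/s2.png

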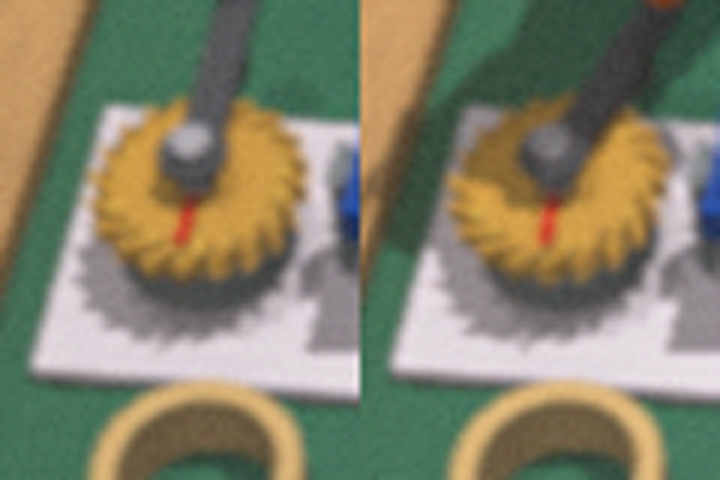

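```bash
cat > wheel.py <<'E'
from h import *
def redpix(im):
    c=im[195:290,205:275].astype(int);w=np.clip(c[...,0]-1.6*c[...,1]-20,0,None)*(c[...,2]<c[...,1]+25)
    m=(c[...,0]>110)&(c[...,1]<0.55*c[...,0])
    # orange knob excluded: needs g/r<.4 & position near hub
    m&=(c[...,1]<0.4*c[...,0])
    ys,xs=np.nonzero(m);return xs+205,ys+195,c[ys,xs,0]-c[ys,xs,1]
def ang(im,z=0.075,verbose=True):
    xs,ys,w=redpix(im)
    if len(xs)<3: return None
    u=np.array([np.average(xs,weights=w),np.average(ys,weights=w)])
    P=at("scene",u,z);d=P[:2]-PIV
    return np.arctan2(d[1],d[0]),np.hypot(*d),u,len(xs)
PIV=np.array([.610,-.166])
if __name__=="__main__":
    a=cv2.imread("pics/scene0.png")[:,:,::-1]
    for z in(.065,.075,.082): print(z,ang(a,z))
    print("now",ang(imaging.read_camera("scene")))
E
python3 wheel.py
```

```text
0.065 (np.float64(0.009630689797397974), np.float64(0.03247002723891425), array([235.54479419, 236.69249395]), 7)
0.075 (np.float64(0.08083102906267713), np.float64(0.039956146488178), array([235.54479419, 236.69249395]), 7)
0.082 (np.float64(0.11654629546987061), np.float64(0.045282895790302195), array([235.54479419, 236.69249395]), 7)
now (np.float64(0.11678942974115507), np.float64(0.041022896360888704), array([236.        , 236.98006135]), 5)
```

```bash
for k in 1 2; do python3 -m creep '[0,-0.24,0,-0.6,0,-0.24,0,-0.6,0,-0.24,0,-0.6]'|head -1; python3 lev.py; python3 wheel.py|tail -1; done
```

```text
time: 8.47
v 0.396 f [-4.4  0.6 -7.6] r 0.1189 red None
now (np.float64(0.1365006343790558), np.float64(0.03890508773747288), array([236.32798395, 236.39719157]), 8)
time: 8.82
v 0.446 f [-3.2  0.6 -6.5] r 0.119 red (np.float64(397.625), np.float64(156.25), 8)
now (np.float64(0.1875474605948243), np.float64(0.039859493854730886), array([237.        , 236.61776581]), 6)
```

```bash
python3 -m creep '[0,-0.2,0,-0.4,-0.01,-0.36,0,-0.8,-0.01,-0.36,0,-0.8,-0.01,-0.36,0,-0.8]'|head -1; python3 lev.py
python3 - <<'E'
from h import *
from wheel import ang
im=imaging.read_camera("scene");a=cv2.imread("pics/scene0.png")[:,:,::-1];print(ang(im),ang(imaging.read_camera("scene")))
b=np.hstack([a[200:280,205:265],im[200:280,205:265]])
cv2.imwrite("pics/s3.png",cv2.resize(b,None,fx=6,fy=6,interpolation=cv2.INTER_CUBIC)[:,:,::-1])
E
```

```text
time: 9.25
v 0.519 f [-1.8  1.  -8.3] r 0.119 red (np.float64(397.07142857142856), np.float64(158.0), 14)
None None
```

View pics/s3.png

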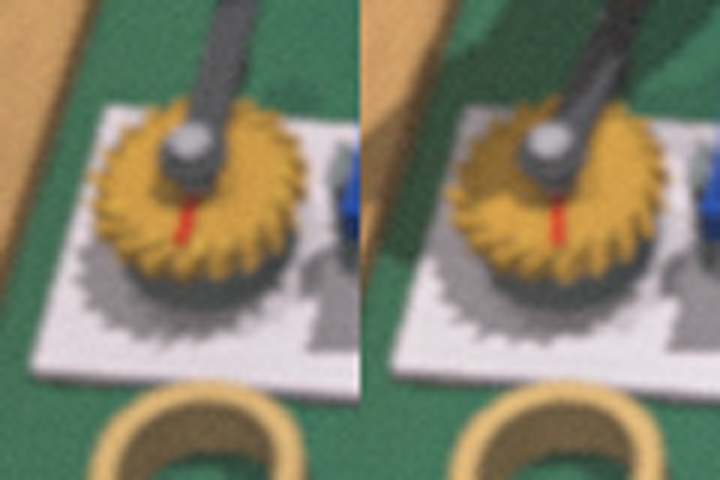

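```bash
cat > wheel.py <<'E'
from h import *
PIV=np.array([.610,-.166])
def redline(im,n="scene",z=0.075):
    if n=="scene": box=(205,195,280,290)
    else: box=(375,140,435,200)
    x0,y0,x1,y1=box
    c=cv2.GaussianBlur(im,(0,0),.7)[y0:y1,x0:x1].astype(float)
    w=np.clip(c[...,0]-c[...,1]*1.75-15,0,None)*(c[...,2]>0.35*c[...,1])
    ys,xs=np.nonzero(w>0)
    pts=[];ww=[]
    for x,y in zip(xs,ys):
        d=at(n,(x+x0,y+y0),z)[:2]-PIV
        if .015<np.hypot(*d)<.065: pts.append(d);ww.append(w[y,x])
    if len(ww)<3: return None
    pts=np.array(pts);ww=np.array(ww);m=(pts*ww[:,None]).sum(0)/ww.sum()
    return round(np.arctan2(m[1],m[0]),3),round(np.hypot(*m),4),len(ww)
if __name__=="__main__":
    for n in("scene","top"):
        a=cv2.imread(f"pics/{n}0.png")[:,:,::-1]
        print(n,"init",redline(a,n),"now",redline(imaging.read_camera(n),n))
E
python3 wheel.py
```

```text
scene init (np.float64(0.075), np.float64(0.04), 11) now (np.float64(0.218), np.float64(0.0404), 12)
top init (np.float64(0.071), np.float64(0.0315), 12) now (np.float64(0.276), np.float64(0.0317), 13)
```

Both cameras show the wheel turned: 0.14 rad from scene and 0.20 from top, against about 0.19 from lever travel, so about 10°. The ratchet is proven. Release, rise and head for the mat.

```bash
python3 -m creep '[0,0,0,0,0,0,0,0,0,0,0,0,0,0,0,0,0,0,-1.5,0,0,0,-3,0,0,0,-4.5,0,0,0,-5,0]' 0; python3 lev.py
python3 - <<'E'
from h import *
print(delta([.50,.30,.23],0.007))
p,r=tcp();y=r.apply([0,1,0]);print(np.degrees(np.arctan2(y[1],y[0])))
E
```

```text
time: 10.17
eef_pos: [0.4933, -0.1511, 0.2302]
tcp_rot: [0.044, 0.999, -0.002, 0.004]
contact_force: [0.8, -0.5, 0.1]
opening: 1.001
v 0.531 f [-0.8 -0.4 -0.1] r 0.1177 red (np.float64(397.07142857142856), np.float64(158.0), 14)
(array([ 1.35, 18.01, -0.04]), np.float64(16.91))
84.9424041248327
```

```bash
python3 -m creep '[1.3,18,0,17,1.3,18,0,17,1.3,18,0,17,1.3,18,0,17,1.3,18,0,17,1.3,18,0,17,1.3,18,0,17,1.3,18,0,17,1.3,18,0,17,1.3,18,0,17,1.3,18,0,17,1.3,18,0,17,1.3,18,0,17,1.3,18,0,17,1.3,18,0,17]'
python3 - <<'E'
from h import *
i=imaging.camera_info("wrist");im=imaging.read_camera("wrist");crop("wrist",(0,0,640,400),1.2,"w3",im)
crop("top",(190,140,290,300),3.7,"c6")
print(i["origin"])
E
```

```text
time: 11.47
eef_pos: [0.4974, 0.3008, 0.2222]
tcp_rot: [0.706, 0.708, -0.002, -0.001]
contact_force: [0.1, -0.5, -0.8]
opening: 1.0
[0.49713565 0.38578794 0.38864406]
```

View pics/w3.png

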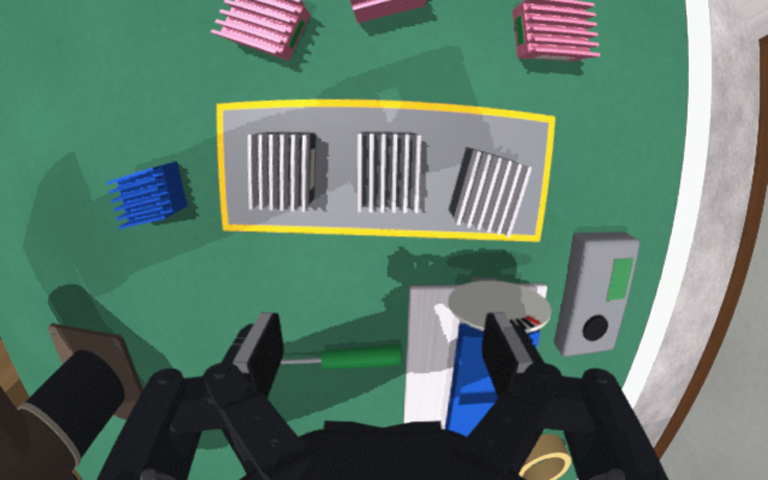

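View pics/c6.png

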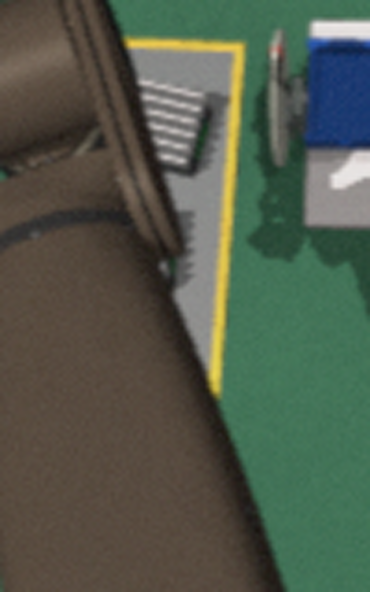

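Wrist view: three bare-fin modules on the mat at (281,172), (390,172) and (491,190) in the ×1.2 picture, which is the confirming crop. The pink ones and the blue one are off the mat. Now measure their tops.

```bash
cat > mods.py <<'E'
from h import *
def mods(z=.056,im=None,i=None,region=None,minn=150):
    i=i or imaging.camera_info("wrist"); im=imaging.read_camera("wrist") if im is None else im
    c=im.astype(int);m=((c.min(2)>165)&(c.max(2)-c.min(2)<30)).astype(np.uint8)
    m=cv2.morphologyEx(m,cv2.MORPH_CLOSE,np.ones((11,11),np.uint8))
    n,l,st,ce=cv2.connectedComponentsWithStats(m)
    out=[]
    for k in range(1,n):
        if st[k,4]<minn: continue
        ys,xs=np.nonzero(l==k)
        P=np.array([at("wrist",(x,y),z,i)[:2] for x,y in zip(xs,ys)],np.float32)
        (cx,cy),(w,h),a=cv2.minAreaRect(P*1000)
        if w>h: w,h,a=h,w,a-90   # w: short side(56) direction angle a
        a=(a+90)%180-90
        if 40<w<75 and 55<h<95: out.append((cx/1000,cy/1000,w,h,a,ce[k].round().tolist()))
    return out
if __name__=="__main__":
    import sys
    for o in mods(float(sys.argv[1]) if len(sys.argv)>1 else .056): print(np.round(o[0],4),np.round(o[1],4),"size",np.round(o[2:4],0),"x-dir deg",round(o[4],1),o[5])
E
python3 mods.py
```

```text
0.6014 0.3144 size [58. 77.] x-dir deg -13.0 [410.0, 162.0]
```

```bash
sed -i 's/np.ones((11,11)/np.ones((17,17)/; s/c.min(2)>165)/c.min(2)>150)/; s/40<w<75 and 55<h<95/35<w<80 and 50<h<100/' mods.py; python3 mods.py
python3 - <<'E'
from h import *
for r in imaging.silhouettes("wrist","module0_mid"):
    if r["p"]>.2:
        m=r["mask"];print(round(r["p"],2),np.round(r["uv"]),m.sum())
E
```

```text
0.73 [405. 159.] 3486
```

Run:
```python
from h import *
im=imaging.read_camera("wrist");c=im.astype(int)
m=((c.min(2)>150)&(c.max(2)-c.min(2)<30))
o=(m*255).astype(np.uint8)[90:220,160:480];cv2.imwrite("pics/m1.png",cv2.resize(o,None,fx=2.4,fy=2.4))
print(c[143,190:360:2].min(1).tolist());print((c[143,205:260].max(1)-c[143,205:260].min(1)).tolist())
```

```text
[145, 144, 147, 145, 145, 145, 147, 151, 228, 154, 87, 90, 183, 217, 95, 89, 100, 232, 121, 88, 64, 225, 182, 92, 75, 111, 233, 135, 89, 56, 186, 208, 96, 61, 96, 84, 82, 81, 83, 82, 84, 131, 147, 147, 146, 146, 146, 147, 145, 144, 145, 146, 145, 195, 220, 97, 51, 82, 192, 208, 67, 68, 101, 206, 181, 52, 63, 114, 224, 204, 53, 79, 116, 229, 142, 73, 91, 142, 228, 108, 82, 84, 144, 161, 163]
[8, 5, 5, 6, 5, 6, 4, 5, 5, 7, 5, 6, 6, 3, 4, 4, 5, 5, 7, 5, 8, 6, 4, 4, 4, 3, 4, 5, 5, 7, 5, 4, 4, 2, 3, 4, 6, 5, 9, 6, 3, 4, 6, 5, 3, 8, 5, 7, 6, 5, 3, 0, 6, 10, 10]
```

View pics/m1.png

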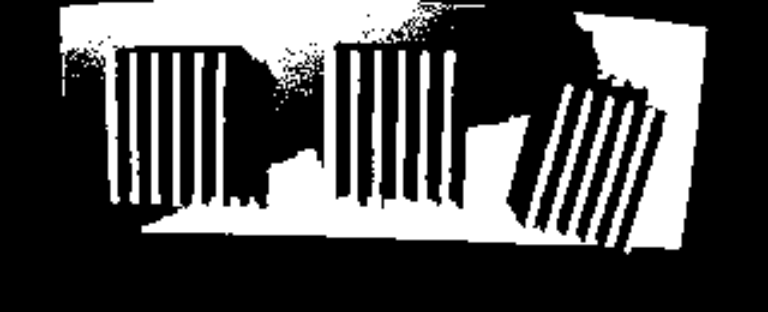

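```bash
sed -i 's/c.min(2)>150)/c.min(2)>178)/; s/np.ones((17,17)/np.ones((13,13)/' mods.py; python3 mods.py
```

```text
0.501 0.3342 size [57. 73.] x-dir deg -0.8 [321.0, 143.0]
0.3973 0.3365 size [56. 72.] x-dir deg -3.7 [229.0, 143.0]
0.6016 0.3162 size [57. 73.] x-dir deg -12.8 [409.0, 161.0]
```

Run:
```python
from h import *
print("tray c",at("top",((273.2+372)/2,(150.8+180.4)/2),.1))
print(delta([.6016,.3162,.12],np.radians(-12.8)),delta([.6016,.3162,.025],np.radians(-12.8)))
```

```text
tray c [0.60800396 0.05391785 0.1       ]
(array([0.65, 4.11, 4.18]), np.float64(2.54)) (array([0.65, 4.11, 7.98]), np.float64(2.54))
```

```bash
python3 -m creep '[0.6,1.6,1,1.2,0.6,3.2,2,2.5,0.6,4.1,3,2.5,0.6,4.1,4,2.5,0.6,4.1,4,2.5,0.6,4.1,4,2.5]'
python3 - <<'E'
from h import *
print(delta([.6016,.3162,.025],np.radians(-12.8)))
crop("wrist",(150,100,490,400),2.3,"w4")
E
```

```text
time: 12.32
eef_pos: [0.5996, 0.3148, 0.1219]
tcp_rot: [0.78, 0.625, -0.003, -0.001]
contact_force: [0.5, -0.5, 0.8]
opening: 1.001
(array([0.08, 0.08, 3.87]), np.float64(0.04))
```

View pics/w4.png

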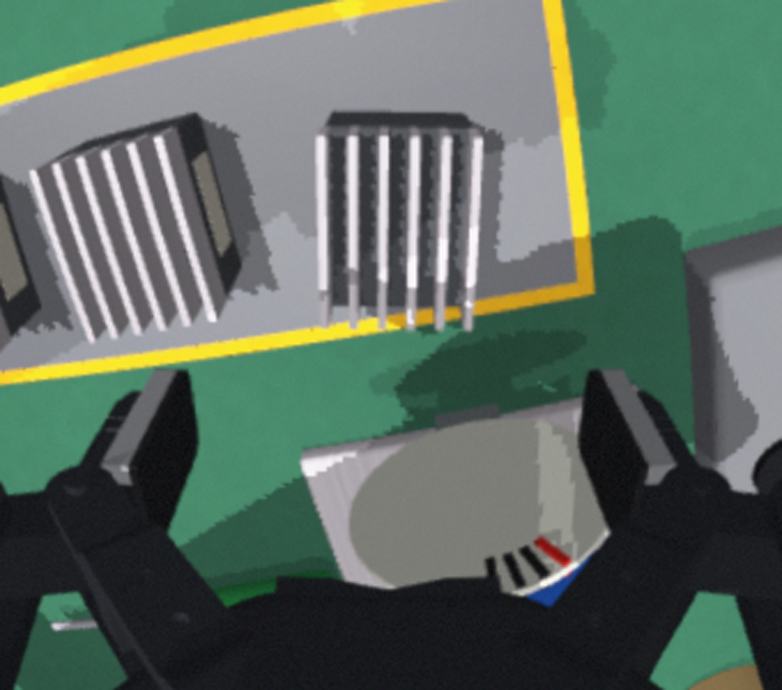

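```bash
python3 -m creep '[0.1,0.1,1.5,0,0.1,0.1,3,0,0.1,0.1,3.9,0,0.1,0.1,3.9,0,0.1,0.1,3.9,0]';python3 -m creep '[0,0,0,0,0,0,0,0,0,0,0,0,0,0,0,0,0,0,0,0,0,0,0,0]' 255 60
python3 - <<'E'
from h import *
p,r=tcp();print(delta([.6016,.3162,.17],np.radians(-12.8)))
E
```

```text
time: 12.78
eef_pos: [0.604, 0.3182, 0.0285]
tcp_rot: [0.78, 0.626, 0.0, 0.0]
contact_force: [1.5, 0.1, 0.3]
opening: 1.001
time: 13.28
eef_pos: [0.6049, 0.3187, 0.0299]
tcp_rot: [0.78, 0.626, 0.001, -0.0]
contact_force: [-3.4, 0.6, 6.5]
opening: 0.142
(array([-0.12, -0.1 , -5.6 ]), np.float64(0.05))
```

Opening is 0.142, but a gripped module should read about 0.66. Look before moving.

Run:
```python
from h import *
print(ctrl.get_state()["opening"])
crop("wrist",(150,100,490,400),2.3,"w5"); crop("scene",(340,160,480,290),5,"s5")
```

```text
0.1419264983278627
```

View pics/w5.png

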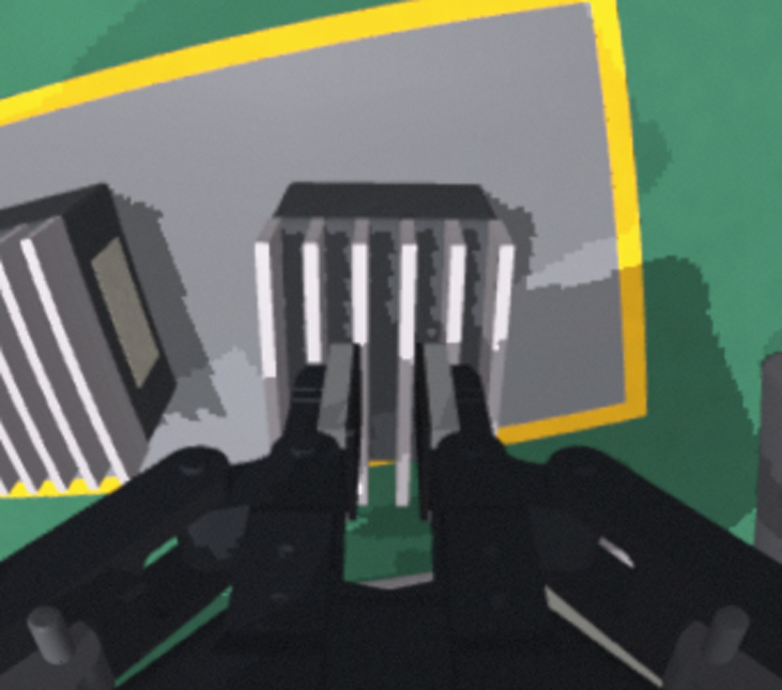

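View pics/s5.png

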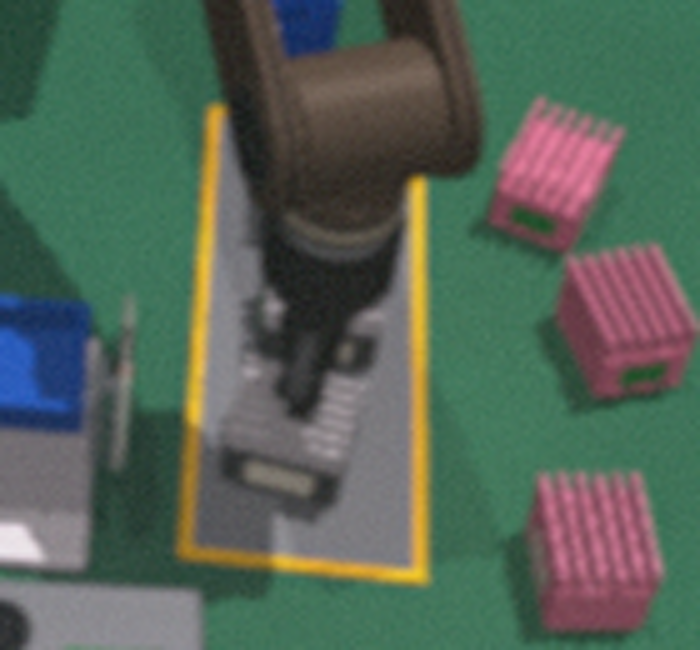

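```bash
python3 - <<'E'
from h import *
i=imaging.camera_info("wrist");p,r=tcp()
f=lambda P:((proj("wrist",P,i)-[150,100])*2.3).round().tolist()
print("tcp",p,f(p))
c=np.array([.6016,.3162]);a=np.radians(-12.8)
for z in(.002,.035,.056):
  print(z,[f([*(c+[x*np.cos(a)-y*np.sin(a),x*np.sin(a)+y*np.cos(a)]),z]) for x,y in((-.028,-.036),(.028,-.036),(.028,.036),(-.028,.036))])
E
python3 mods.py
```

```text
tcp [0.60507296 0.31868549 0.02964463] [390.0, 330.0]
0.002 [[293.0, 398.0], [467.0, 399.0], [479.0, 181.0], [281.0, 181.0]]
0.035 [[280.0, 459.0], [478.0, 461.0], [496.0, 217.0], [262.0, 216.0]]
0.056 [[270.0, 507.0], [487.0, 509.0], [510.0, 247.0], [246.0, 246.0]]
0.5037 0.3357 size [55. 70.] x-dir deg -1.0 [149.0, 262.0]
0.4007 0.3375 size [55. 70.] x-dir deg -3.0 [53.0, 276.0]
```

The module hasn't moved: its predicted corners match the picture. But the fingers went in too high, TCP at 0.030, and closed among the fins instead of on the block. I'll open, check, and go lower.

```bash
python3 -m creep '[0,0,0,0,0,0,0,0,0,0,0,0,0,0,0,0,0,0,0,0,0,0,0,0,0,0,0,0,0,0,0,0]' 0
python3 - <<'E'
from h import *
crop("wrist",(150,100,490,400),2.3,"w6")
print(ctrl.get_state()["opening"],delta([.6016,.3162,.015],np.radians(-12.8)))
E
python3 mods.py
```

```text
time: 14.1
eef_pos: [0.6033, 0.3177, 0.026]
tcp_rot: [0.78, 0.626, -0.001, -0.0]
contact_force: [-0.2, 0.6, 0.9]
opening: 0.999
1.0019118709589705 (array([-0.07, -0.06,  0.45]), np.float64(0.05))
0.5037 0.3367 size [55. 68.] x-dir deg -1.0 [145.0, 257.0]
0.4007 0.3376 size [55. 71.] x-dir deg -3.1 [51.0, 276.0]
```

View pics/w6.png

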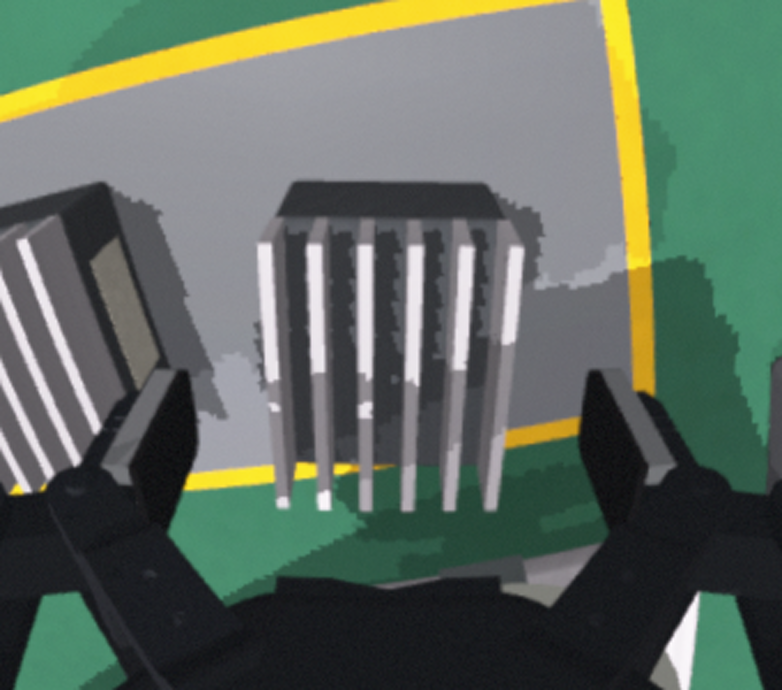

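```bash
python3 -m creep '[-0.07,-0.06,0.4,0,-0.07,-0.06,0.4,0,-0.07,-0.06,0.4,0]'; python3 -m creep '[0,0,0,0,0,0,0,0,0,0,0,0,0,0,0,0,0,0,0,0,0,0,0,0]' 255 50
python3 - <<'E'
from h import *
crop("wrist",(150,100,490,400),2.3,"w7")
print(delta([.6016,.3162,.015],np.radians(-12.8)))
E
```

```text
time: 14.45
eef_pos: [0.601, 0.316, 0.0153]
tcp_rot: [0.78, 0.626, -0.001, -0.0]
contact_force: [-0.2, 0.0, -0.8]
opening: 1.002
time: 14.95
eef_pos: [0.6029, 0.3167, 0.0177]
tcp_rot: [0.78, 0.626, 0.001, 0.0]
contact_force: [1.7, -0.3, 2.5]
opening: 0.639
(array([-0.03, -0.05,  0.11]), np.float64(0.05))
```

View pics/w7.png

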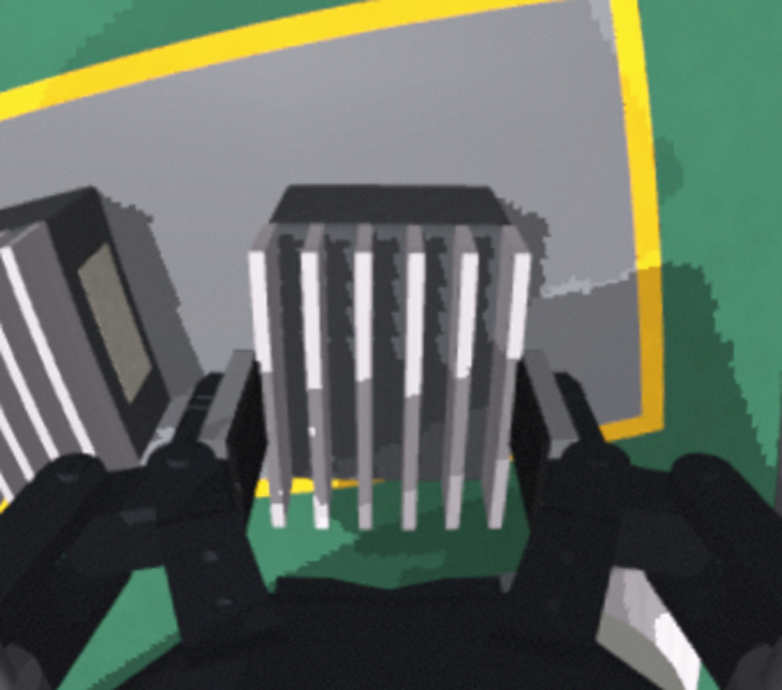

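Gripped at 0.639, about 54 mm. Lift and carry to the pocket nearest the disc.

```bash
python3 -m creep '[0,0,-1.5,0,0,0,-3,0,0,0,-4.5,0,0,0,-6,0,0,0,-7,0,0,0,-7,0]'
python3 - <<'E'
from h import *
print(delta([.608,.143,.19],.007))
E
```

```text
time: 15.5
eef_pos: [0.6051, 0.3176, 0.1993]
tcp_rot: [0.78, 0.626, 0.005, 0.002]
contact_force: [0.5, 0.6, -1.5]
opening: 0.632
(array([-6.79,  1.62,  0.35]), np.float64(-2.59))
```

```bash
python3 -m creep '[-1.6,0.4,0,-0.6,-3.2,0.8,0,-1.2,-4.8,1.2,0.1,-1.9,-6.3,1.6,0.2,-2.6,-6.8,1.6,0.3,-2.6,-6.8,1.6,0.3,-2.6,-6.8,1.6,0.3,-2.6]'
python3 - <<'E'
from h import *
i=imaging.camera_info("wrist");crop("wrist",(100,60,540,400),1.75,"w8")
print(delta([.608,.143,.100],.007))
f=lambda P:((proj("wrist",P,i)-[100,60])*1.75).round().tolist()
print([[f([.608+sx*.034,.0535+k*.089+sy*.042,.1]) for sx,sy in((-1,-1),(1,-1),(1,1),(-1,1))] for k in(-1,0,1)])
E
```

```text
time: 16.08
eef_pos: [0.6027, 0.1413, 0.1814]
tcp_rot: [0.705, 0.709, -0.002, -0.002]
contact_force: [-0.0, -0.2, -3.0]
opening: 0.634
(array([0.03, 0.21, 3.29]), np.float64(0.0))
[[[340.0, 545.0], [439.0, 546.0], [448.0, 458.0], [334.0, 458.0]], [[334.0, 452.0], [449.0, 452.0], [459.0, 329.0], [328.0, 328.0]], [[328.0, 319.0], [460.0, 320.0], [469.0, 157.0], [323.0, 156.0]]]
```

View pics/w8.png

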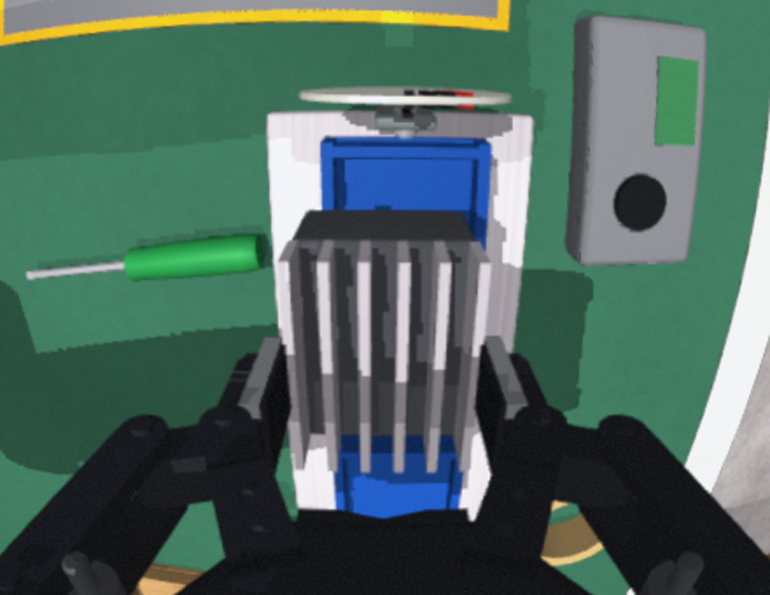

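```bash
python3 -m creep '[0,0,0,0,0,0,0,0,0,0,0,0]'
python3 - <<'E'
from h import *
i=imaging.camera_info("wrist");im=imaging.read_camera("wrist");crop("wrist",(260,120,400,220),5.5,"w9",im)
print(delta([.611,.143,.100],.007))
f=lambda P:((proj("wrist",P,i)-[260,120])*5.5).round().tolist()
print([[f([.611+sx*.034,.0535+k*.089+sy*.042,.1]) for sx,sy in((-1,-1),(1,-1),(1,1),(-1,1))] for k in(1,)])
E
```

```text
time: 16.38
eef_pos: [0.6042, 0.1431, 0.1842]
tcp_rot: [0.704, 0.71, 0.0, -0.0]
contact_force: [-0.3, -0.5, -3.3]
opening: 0.636
(array([0.  , 0.27, 3.37]), np.float64(0.03))
[[[158.0, 676.0], [568.0, 679.0], [600.0, 175.0], [146.0, 168.0]]]
```

View pics/w9.png

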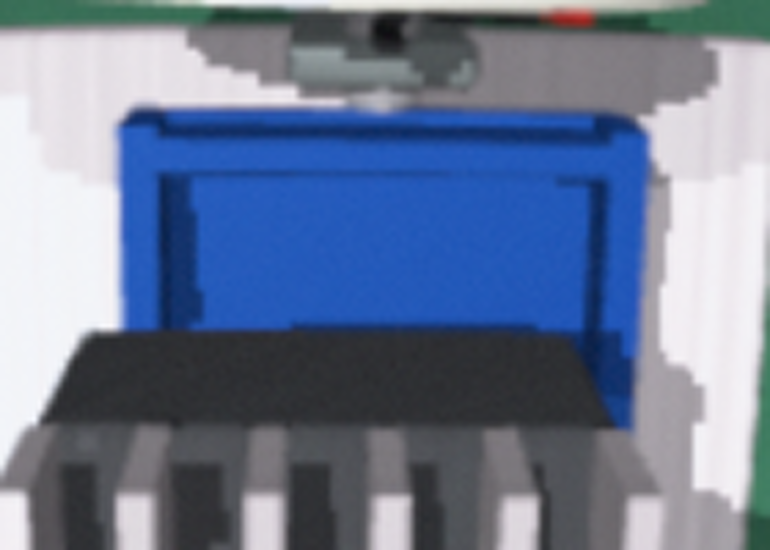

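```bash
python3 -m creep '[0,0.33,1,0,0,0.33,2,0,0,0.33,2.5,0,0,0.33,2.5,0,0,0.33,2.5,0,0,0.33,2.5,0]'
python3 - <<'E'
from h import *
print(delta([.6125,.1425,.0995],.005))
i=imaging.camera_info("wrist");im=imaging.read_camera("wrist");crop("wrist",(200,110,460,330),3,"w10",im)
E
```

```text
time: 16.93
eef_pos: [0.6135, 0.1421, 0.1234]
tcp_rot: [0.704, 0.71, 0.001, 0.001]
contact_force: [0.4, 0.6, -3.0]
opening: 0.64
(array([ 0.02, -0.04,  0.96]), np.float64(0.04))
```

View pics/w10.png

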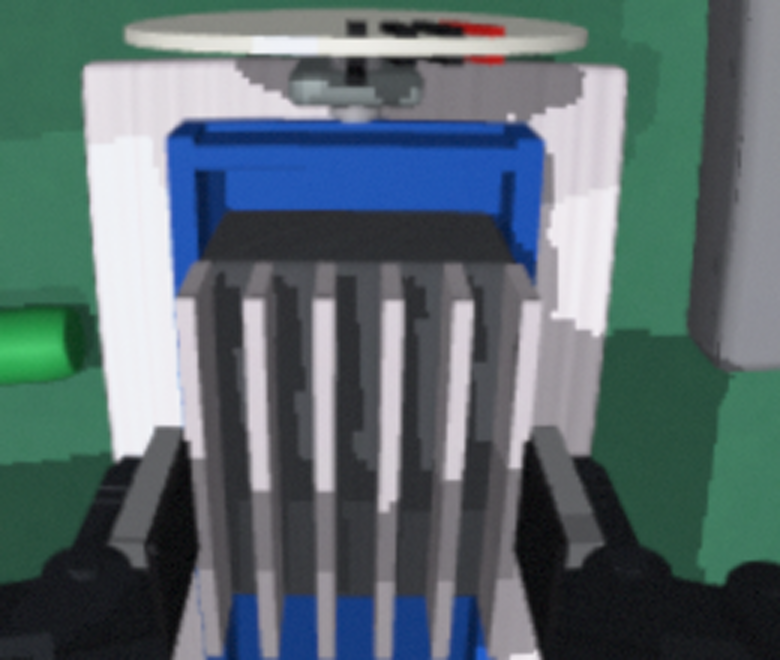

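The module is centred over its pocket: block edges 205–510 between pocket walls 195–515. Lower it.

```bash
python3 -m creep '[0,0,0.5,0,0,-0.03,0.9,0,0,-0.03,0.9,0,0,-0.03,0.9,0]'; python3 -m creep '[0,0,0.06,0,0,0,0.06,0]'
```

```text
time: 17.32
eef_pos: [0.6124, 0.1419, 0.0996]
tcp_rot: [0.704, 0.71, 0.001, 0.001]
contact_force: [1.3, 1.6, -0.5]
opening: 0.637
time: 17.48
eef_pos: [0.6125, 0.1419, 0.0996]
tcp_rot: [0.704, 0.71, 0.001, 0.0]
contact_force: [-1.3, -0.8, 5.7]
opening: 0.64
```

Floor contact. Release, rise and return to the mat.

```bash
python3 -m creep '[0,0,0,0,0,0,0,0,0,0,0,0,0,0,0,0,0,0,-1.5,0,0,0,-3,0,0,0,-4.2,0,0,0,-4.2,0,0,0,-4.2,0]' 0
python3 - <<'E'
from h import *
i=imaging.camera_info("wrist");im=imaging.read_camera("wrist");crop("wrist",(0,0,640,400),1.2,"w11",im)
print(delta([.502,.3,.2],-.015))
E
```

```text
time: 18.23
eef_pos: [0.6133, 0.142, 0.206]
tcp_rot: [0.704, 0.71, 0.002, 0.002]
contact_force: [-0.1, 0.4, -0.6]
opening: 1.004
(array([ 6.36, -4.35,  0.13]), np.float64(0.26))
```

View pics/w11.png

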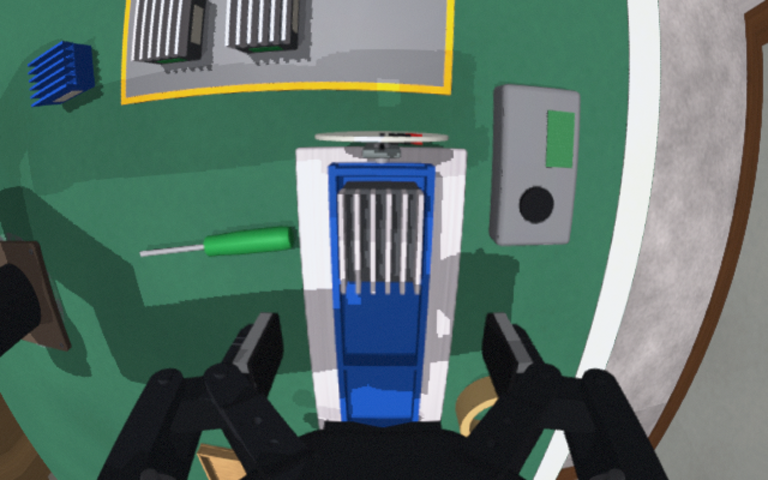

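The first module stands in the end pocket at (381,240). The other two are still on the mat at (168,30) and (263,20).

```bash
python3 -m creep '[1.6,-1.1,0,0,3.2,-2.2,0,0,4.6,-3.3,0,0.1,6,-4.2,0,0.3,6.4,-4.4,0,0.3,6.4,-4.4,0,0.3,6.4,-4.4,0,0.3,6.4,-4.4,0,0.3]' |head -2; python3 mods.py;  python3 - <<'E'
from h import *
print(delta([.502,.334,.10],-.015),delta([.502,.334,.015],-.015))
E
```

```text
time: 18.95
eef_pos: [0.5001, 0.3003, 0.2012]
0.5013 0.3349 size [56. 72.] x-dir deg -0.9 [320.0, 147.0]
0.3973 0.3368 size [56. 72.] x-dir deg -3.1 [222.0, 148.0]
0.5508 0.08 size [53. 92.] x-dir deg 0.4 [360.0, 333.0]
(array([1.37, 0.04, 4.06]), np.float64(-0.05)) (array([1.37, 0.04, 7.46]), np.float64(-0.05))
```

```bash
python3 -m creep '[0.7,0,1.3,0,1.4,0,2.8,0,1.4,0,4.1,0,1.4,0,4.1,0,1.4,0,4.1,0]'|head -2
python3 - <<'E'
from h import *
print(delta([.5015,.335,.015],-.015))
E
```

```text
time: 19.42
eef_pos: [0.5002, 0.3341, 0.0978]
(array([0.05, 0.07, 3.31]), np.float64(-0.06))
```

```bash
python3 -m creep '[0,0,1.5,0,0,0,3,0,0,0,3.3,0,0,0,3.3,0,0,0,3.3,0]'|head -2; python3 -m creep '[0,0,0,0,0,0,0,0,0,0,0,0,0,0,0,0,0,0,0,0,0,0,0,0]' 255 50
python3 - <<'E'
from h import *
crop("wrist",(150,100,490,400),2,"w12")
E
```

```text
time: 19.83
eef_pos: [0.5031, 0.3361, 0.0203]
time: 20.33
eef_pos: [0.5033, 0.3369, 0.0213]
tcp_rot: [0.713, 0.701, 0.002, 0.001]
contact_force: [-0.3, -0.3, 6.6]
opening: 0.631
```

View pics/w12.png

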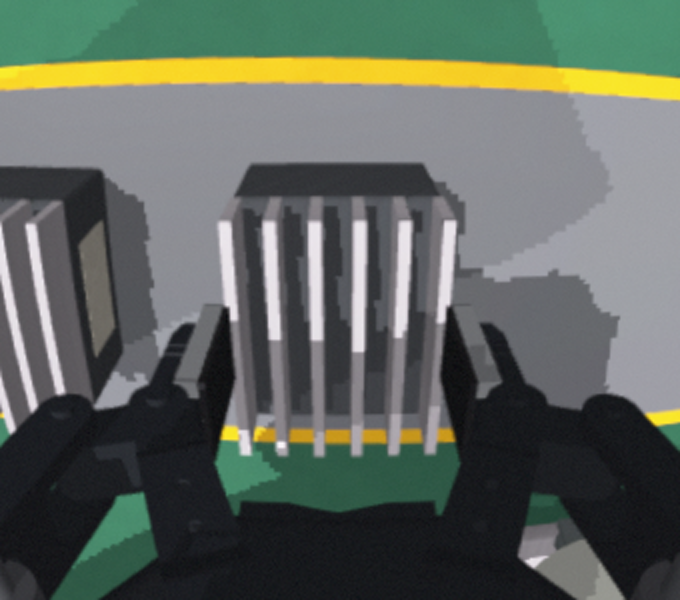

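It holds, but 5 mm higher than the first. I'll regrip lower.

```bash
python3 -m creep '[0,0,0,0,0,0,0,0,0,0,0,0,0,0,0.2,0,0,0,0.2,0]' 0 |head -2; python3 -m creep '[0,0,0,0,0,0,0,0,0,0,0,0,0,0,0,0,0,0,0,0,0,0,0,0]' 255 60; python3 -m creep '[0,0,-1.5,0,0,0,-3,0,0,0,-4.5,0,0,0,-6,0,0,0,-7,0,0,0,-7,0,0,0,-7,0]'
python3 - <<'E'
from h import *
print(delta([.6125,.0535,.19],.005))
E
```

```text
time: 20.8
eef_pos: [0.5004, 0.3356, 0.0117]
time: 21.3
eef_pos: [0.5017, 0.3362, 0.0134]
tcp_rot: [0.714, 0.701, 0.001, 0.0]
contact_force: [1.4, 0.8, 2.6]
opening: 0.633
time: 21.88
eef_pos: [0.5014, 0.3361, 0.1886]
tcp_rot: [0.714, 0.701, 0.001, 0.0]
contact_force: [-0.1, -0.0, -4.2]
opening: 0.635
(array([-11.22,   4.65,  -0.06]), np.float64(-0.27))
```

```bash
python3 -m creep '[-1.5,0.6,0,0,-3,1.2,0,0,-4.5,1.9,0,0,-6,2.5,0,0,-7.5,3.1,0,0,-9,3.7,0,-0.1,-10.3,4.3,0,-0.2,-11.2,4.6,0,-0.3,-11.2,4.6,0,-0.3,-11.2,4.6,0,-0.3,-11.2,4.6,0,-0.3]'|head -2
python3 - <<'E'
from h import *
print(delta([.6125,.0535,.12],.005))
E
```

```text
time: 22.8
eef_pos: [0.6092, 0.0544, 0.1846]
(array([-0.04,  0.15,  2.58]), np.float64(0.03))
```

```bash
python3 -m creep '[0,0.15,1.3,0,0,0.15,2.5,0,0,0.15,2.5,0,0,0.15,2.5,0,0,0.15,2.5,0]'
python3 - <<'E'
from h import *
print(delta([.6125,.0535,.0945],.005))
i=imaging.camera_info("wrist");im=imaging.read_camera("wrist");crop("wrist",(200,110,460,330),3,"w13",im)
E
```

```text
time: 23.22
eef_pos: [0.6149, 0.0549, 0.1261]
tcp_rot: [0.704, 0.71, 0.0, 0.0]
contact_force: [0.4, 0.6, -1.4]
opening: 0.636
(array([-0.06, -0.1 ,  1.26]), np.float64(0.05))
```

View pics/w13.png

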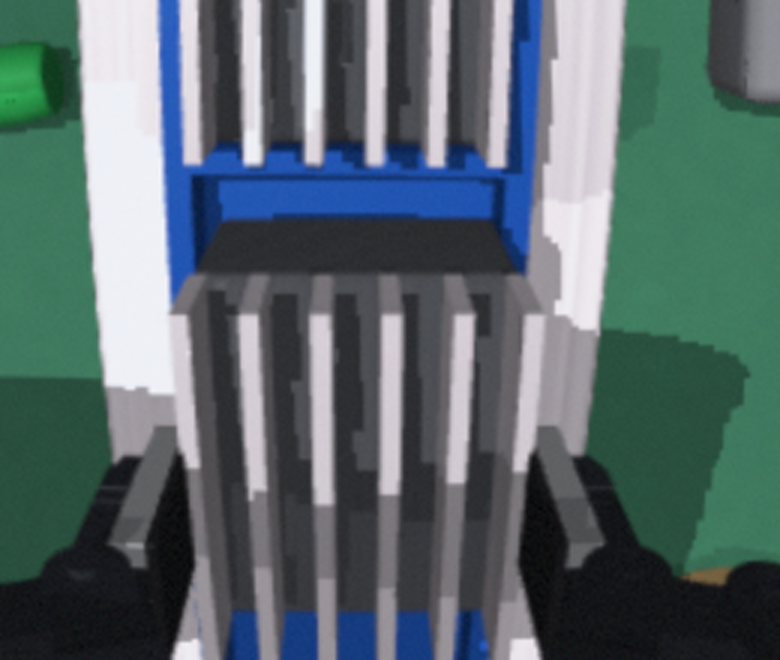

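```bash
python3 -m creep '[0,-0.1,0.6,0,0,-0.1,1.1,0,0,-0.1,1.1,0,0,-0.1,1.1,0,0,-0.1,1.1,0]'; python3 -m creep '[0,0,0.1,0,0,0,0.1,0]'
```

```text
time: 23.68
eef_pos: [0.6129, 0.0539, 0.0987]
tcp_rot: [0.704, 0.71, 0.0, 0.0]
contact_force: [0.0, 0.2, -1.9]
opening: 0.639
time: 23.85
eef_pos: [0.6127, 0.0539, 0.0958]
tcp_rot: [0.704, 0.71, 0.0, 0.0]
contact_force: [0.3, 0.1, -2.3]
opening: 0.638
```

```bash
python3 -m creep '[0,0,0.06,0,0,0,0.06,0]'; python3 -m creep '[0,0,0.06,0,0,0,0.06,0]'
```

```text
time: 24.02
eef_pos: [0.6128, 0.0539, 0.0953]
tcp_rot: [0.704, 0.71, 0.0, 0.0]
contact_force: [-3.3, 0.3, 3.3]
opening: 0.637
time: 24.18
eef_pos: [0.6128, 0.0539, 0.0953]
tcp_rot: [0.704, 0.71, 0.0, 0.0]
contact_force: [-5.1, -0.6, 9.9]
opening: 0.633
```

```bash
python3 -m creep '[0,0,-0.1,0,0,0,-0.1,0,0,0,-0.1,0,0,0,-0.1,0,0,0,-1.5,0,0,0,-3,0,0,0,-4.2,0,0,0,-4.2,0]' 0
python3 - <<'E'
from h import *
i=imaging.camera_info("wrist");im=imaging.read_camera("wrist");crop("wrist",(0,0,640,400),1.2,"w14",im)
print(delta([.42,.3,.2],-.05))
E
```

```text
time: 24.85
eef_pos: [0.6167, 0.0537, 0.206]
tcp_rot: [0.704, 0.71, 0.005, 0.005]
contact_force: [1.7, -0.5, 0.7]
opening: 1.002
(array([ 9.91, -7.73,  0.02]), np.float64(0.66))
```

View pics/w14.png

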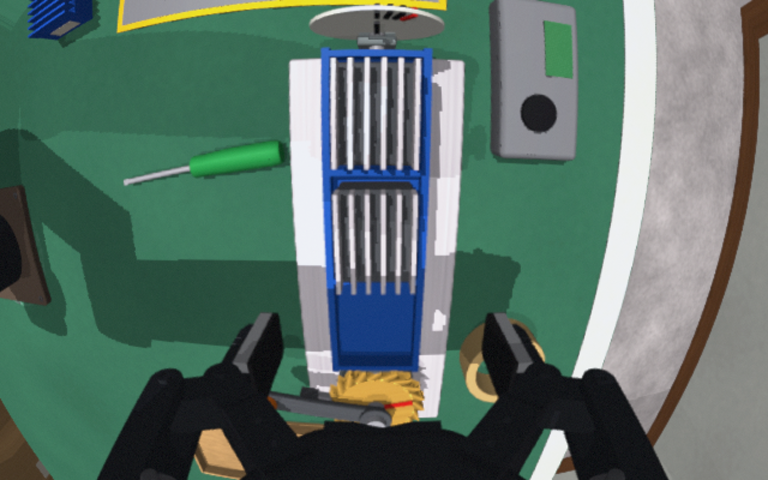

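Two modules stand in their pockets at (377,113) and (375,240). On to the last one.

```bash
python3 -m creep '[1.3,-1,0,0,2.6,-2,0,0,3.9,-3,0,0,5.2,-4,0,0,6.5,-5,0,0,7.8,-6,0,0.3,9,-7,0,0.5,9.9,-7.7,0,0.6,9.9,-7.7,0,0.6,9.9,-7.7,0,0.6,9.9,-7.7,0,0.6]' |head -2; python3 mods.py;  python3 - <<'E'
from h import *
print(delta([.398,.337,.10],-.06))
E
```

```text
time: 25.82
eef_pos: [0.4177, 0.2994, 0.1963]
0.3967 0.3369 size [56. 73.] x-dir deg -2.9 [297.0, 146.0]
(array([ 1.48, -0.87,  3.86]), np.float64(0.17))
```

```bash
python3 -m creep '[0.7,-0.4,1.3,0.1,1.5,-0.9,2.8,0.1,1.5,-0.9,3.8,0.1,1.5,-0.9,3.8,0.1,1.5,-0.9,3.8,0.1,1.5,-0.9,3.8,0.1]'|head -2
python3 - <<'E'
from h import *
print(delta([.3975,.337,.0145],-.055))
E
```

```text
time: 26.37
eef_pos: [0.3989, 0.338, 0.1039]
(array([-0.05, -0.06,  3.58]), np.float64(0.0))
```

```bash
python3 -m creep '[0,0,1.5,0,0,0,3,0,0,0,3.55,0,0,0,3.55,0,0,0,3.55,0]'|head -2; python3 -m creep '[0,0,0,0,0,0,0,0,0,0,0,0,0,0,0,0,0,0,0,0,0,0,0,0]' 255 60
python3 - <<'E'
from h import *
crop("wrist",(150,100,490,400),2,"w15")
E
```

```text
time: 26.78
eef_pos: [0.3988, 0.3385, 0.0153]
time: 27.28
eef_pos: [0.3991, 0.3396, 0.0167]
tcp_rot: [0.726, 0.688, 0.002, 0.001]
contact_force: [0.4, -0.8, 7.0]
opening: 0.634
```

View pics/w15.png

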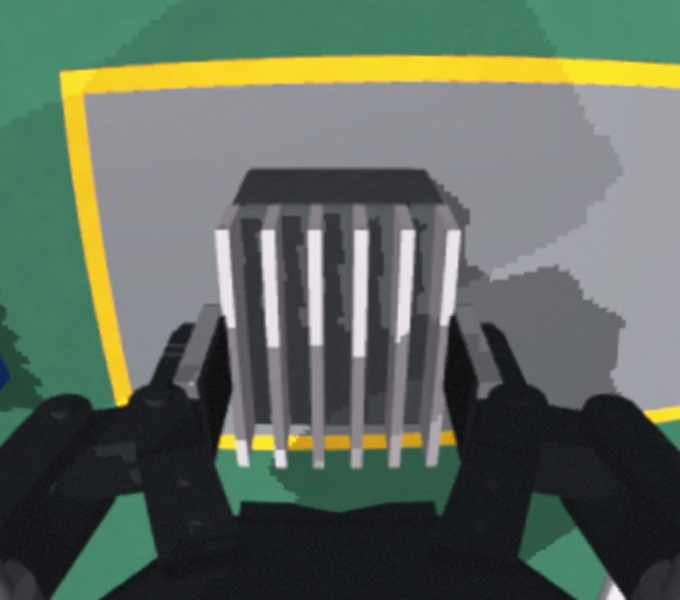

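```bash
python3 -m creep '[0,0,-1.5,0,0,0,-3,0,0,0,-4.5,0,0,0,-6,0,0,0,-7.2,0,0,0,-7.2,0,0,0,-7.2,0]'
python3 - <<'E'
from h import *
print(delta([.6125,-.0355,.19],.005))
E
```

```text
time: 27.92
eef_pos: [0.3979, 0.3389, 0.1958]
tcp_rot: [0.726, 0.688, 0.002, 0.001]
contact_force: [-0.9, -1.1, -5.3]
opening: 0.63
(array([-14.5 ,   9.37,   0.23]), np.float64(-0.66))
```

```bash
python3 -m creep '[-1.3,0.8,0,0,-2.6,1.7,0,0,-3.9,2.5,0,0,-5.2,3.4,0,0,-6.5,4.2,0,0,-7.8,5,0,0,-9.1,5.9,0,-0.1,-10.4,6.7,0,-0.2,-11.7,7.6,0,-0.4,-13,8.4,0,-0.6,-14.5,9.4,0,-0.6,-14.5,9.4,0,-0.6,-14.5,9.4,0,-0.6,-14.5,9.4,0,-0.6]'|head -2
python3 - <<'E'
from h import *
print(delta([.6125,-.0355,.125],.005))
E
```

```text
time: 29.08
eef_pos: [0.6105, -0.0357, 0.1901]
(array([0. , 0.1, 2.6]), np.float64(-0.08))
```

```bash
python3 -m creep '[0,0.1,1.3,0,0,0.1,2.5,0,0,0.1,2.5,0,0,0.1,2.5,0,0,0.1,2.5,0]'
python3 - <<'E'
from h import *
print(delta([.6125,-.0355,.101],.005))
i=imaging.camera_info("wrist");im=imaging.read_camera("wrist");crop("wrist",(200,110,460,330),3,"w16",im)
E
```

```text
time: 29.5
eef_pos: [0.6149, -0.0351, 0.1319]
tcp_rot: [0.707, 0.707, 0.0, 0.0]
contact_force: [0.2, 0.6, -4.0]
opening: 0.634
(array([-0.02, -0.1 ,  1.24]), np.float64(-0.05))
```

View pics/w16.png

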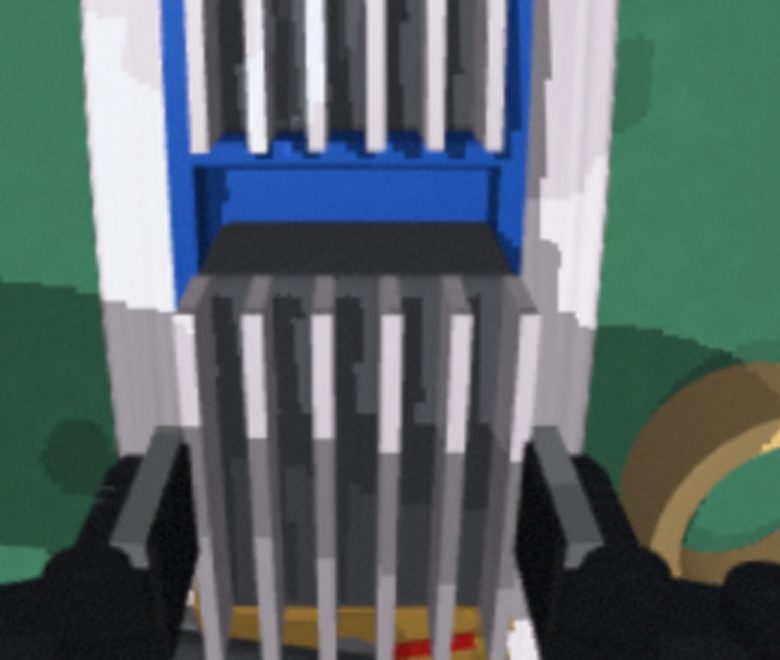

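```bash
python3 -m creep '[0,-0.1,0.6,0,0,-0.1,1.2,0,0,-0.1,1.2,0,0,-0.1,1.2,0,0,-0.1,1.2,0]'; python3 -m creep '[0,0,0.1,0,0,0,0.1,0,0,0,0.1,0]'
```

```text
time: 29.97
eef_pos: [0.6137, -0.0363, 0.1033]
tcp_rot: [0.707, 0.707, 0.001, 0.001]
contact_force: [-0.5, -0.3, -3.2]
opening: 0.629
time: 30.22
eef_pos: [0.6128, -0.0362, 0.0994]
tcp_rot: [0.707, 0.707, 0.0, 0.0]
contact_force: [-0.2, -0.5, -4.6]
opening: 0.633
```

```bash
python3 -m creep '[0,0,0.08,0,0,0,0.08,0,0,0,0.08,0]'|sed -n 2,4p; python3 -m creep '[0,0,0,0,0,0,0,0,0,0,0,0,0,0,0,0,0,0,-1.5,0,0,0,-3,0,0,0,-4.5,0,0,0,-5,0,0,0,-5,0]' 0
python3 - <<'E'
from h import *
i=imaging.camera_info("wrist");im=imaging.read_camera("wrist");crop("wrist",(0,0,640,400),1.2,"w17",im)
crop("top",(190,140,500,290),2.5,"c17")
E
```

```text
eef_pos: [0.613, -0.0364, 0.0987]
tcp_rot: [0.707, 0.707, 0.0, 0.001]
contact_force: [-4.3, 0.2, 5.7]
time: 31.22
eef_pos: [0.6154, -0.0367, 0.2275]
tcp_rot: [0.707, 0.707, 0.003, 0.005]
contact_force: [0.2, -0.0, 0.0]
opening: 0.999
```

View pics/w17.png

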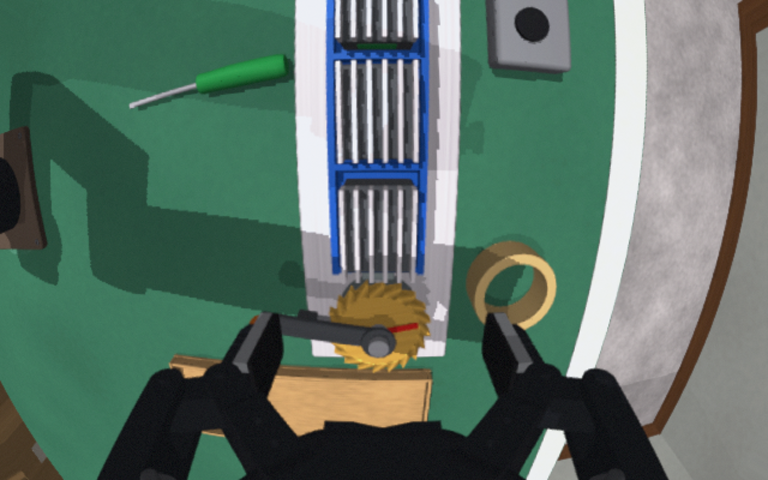

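All three modules stand in the tray at (378,15), (378,110) and (378,230). The red bar is visible at (403,328). Measure it and go to the knob.

Run:
```python
from h import *
i=imaging.camera_info("wrist")
im=cv2.imread("pics/w17.png")[:,:,::-1].astype(int)
sub=im[300:350,370:440];m=(sub[...,0]>120)&(sub[...,1]<.4*sub[...,0])
ys,xs=np.nonzero(m)
for z in(.065,.075):
    P=np.array([at("wrist",((x+370)/1.2,(y+300)/1.2),z,i)[:2] for x,y in zip(xs,ys)])
    c=P.mean(0);u,s,vt=np.linalg.svd(P-c);d=vt[0]*np.sign(vt[0,0]);print(z,c,"dir",np.arctan2(d[1],d[0]),"from piv",np.arctan2(c[1]+.166,c[0]-.611),len(P))
print("knob",at("wrist",(262/1.2,322/1.2),.13,i))
print(delta([.4919,-.1516,.20],np.radians(83.1)))
```

```text
0.065 [ 0.63627349 -0.15553221] dir 0.23799390017790947 from piv 0.3926710912015194 118
0.075 [ 0.63551102 -0.14920545] dir 0.23799390017791033 from piv 0.6007127293123322 118
knob [ 0.51078749 -0.1122948   0.13      ]
(array([-4.62, -4.81,  0.84]), np.float64(-16.63))
```

```bash
python3 -m creep '[-0.6,-0.5,0,-1.4,-1.2,-1,0,-2.8,-1.8,-1.6,0,-4.2,-2.4,-2.2,0,-5.6,-3,-2.8,0,-7,-3.5,-3.4,0,-8.4,-4,-4,0,-9.8,-4.6,-4.8,0.2,-11.2,-4.6,-4.8,0.4,-12.6,-4.6,-4.8,0.6,-14,-4.6,-4.8,0.8,-15.4,-4.6,-4.8,0.8,-16.6,-4.6,-4.8,0.8,-16.6,-4.6,-4.8,0.8,-16.6]'
python3 - <<'E'
from h import *
i=imaging.camera_info("wrist");im=imaging.read_camera("wrist");crop("wrist",(180,150,460,360),2.8,"w18",im)
f=lambda P:((proj("wrist",P,i)-[180,150])*2.8).round().tolist()
print(f([.4919,-.1516,.138]),f([.611,-.166,.09]),delta([.4919,-.1516,.10],np.radians(83.1)))
E
```

```text
time: 32.48
eef_pos: [0.4911, -0.1504, 0.1989]
tcp_rot: [0.063, 0.998, 0.001, -0.002]
contact_force: [0.2, -0.2, -1.2]
opening: 1.001
[383.0, 169.0] [386.0, 413.0] (array([-0.04, -0.04,  3.99]), np.float64(-0.06))
```

View pics/w18.png

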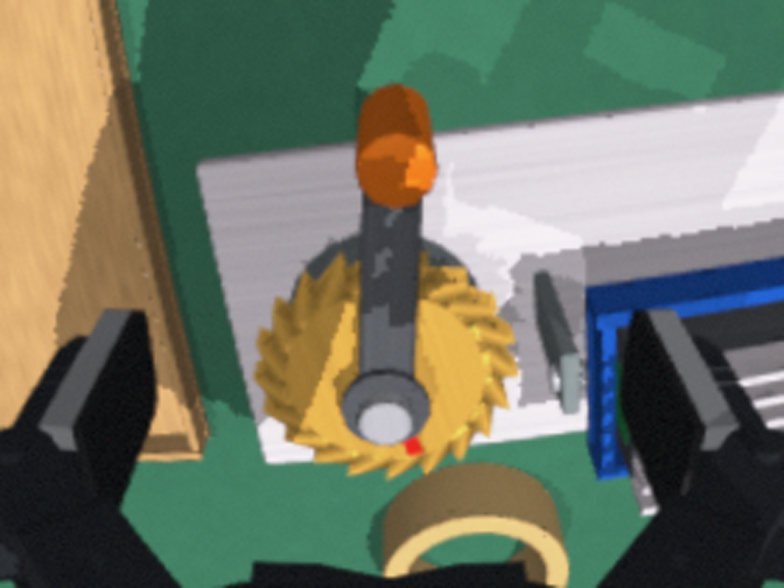

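Wrist view: the knob top is at (397,170) against a predicted (383,169), so it sits 4 mm towards the tray and the lever is at v of about 0.49. Shift, descend and grip.

```bash
python3 -m creep '[0,0.12,1.5,0.4,0,0.12,3,0.4,0,0.12,4,0.4,0,0.12,4,0.4,0,0.12,4,0.4]'|head -2; python3 -m creep '[0,0,0,0,0,0,0,0,0,0,0,0,0,0,0,0,0,0,0,0,0,0,0,0,0,0,0,0,0,0,0,0]' 255 40;sed -i 's/\[.610,-.166\]/[.611,-.166]/' lev.py; python3 lev.py; python3 wheel.py
python3 - <<'E'
from h import *
a=np.array([.5158,-.0932])-[.611,-.166];print(np.hypot(*a),np.arctan2(a[1],a[0])-np.pi+.65)
im=imaging.read_camera("scene");crop("scene",(205,195,385,285),4.4,"s6",im)
E
```

```text
time: 32.95
eef_pos: [0.4915, -0.1474, 0.1001]
time: 33.62
eef_pos: [0.4933, -0.1484, 0.1029]
tcp_rot: [0.079, 0.997, -0.0, 0.001]
contact_force: [-0.7, 0.5, 5.6]
opening: 0.25
v 0.509 f [ 0.8  0.3 -5.6] r 0.119 red (np.float64(397.2), np.float64(158.13333333333333), 15)
scene init (np.float64(0.075), np.float64(0.04), 11) now (np.float64(0.219), np.float64(0.0413), 12)
top init (np.float64(0.071), np.float64(0.0315), 12) now (np.float64(0.274), np.float64(0.0314), 17)
0.11984523353058306 -0.0028466311007745437
```

View pics/s6.png

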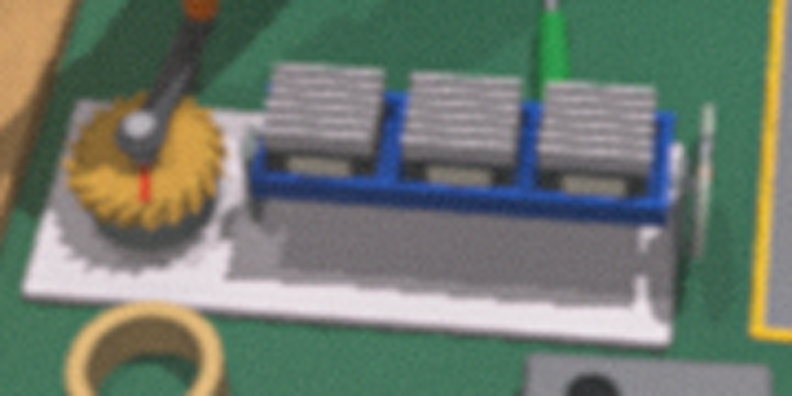

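```bash
python3 -m creep '[-0.01,-0.34,0,-0.8,-0.05,-0.67,0,-1.6,-0.11,-1,0,-2.4,-0.19,-1.33,0,-3.2,-0.29,-1.65,0,-4,-0.42,-1.96,0,-4.8,-0.42,-1.96,0,-4.8,-0.42,-1.96,0,-4.8]'; python3 lev.py; sed -i 's/z=0.075/z=0.065/;s/PIV=.*/PIV=np.array([.611,-.166])/' wheel.py; python3 wheel.py;python3 - <<'E'
from h import *
im=imaging.read_camera("scene");crop("scene",(205,195,385,285),4.4,"s7",im)
E
```

```text
time: 34.48
eef_pos: [0.4959, -0.1977, 0.1029]
tcp_rot: [-0.13, 0.992, 0.001, 0.0]
contact_force: [-1.1, 3.1, 6.7]
opening: 0.256
v 0.927 f [ 0.3  3.3 -6.7] r 0.1194 red (np.float64(393.5), np.float64(159.92857142857142), 14)
scene init (np.float64(0.002), np.float64(0.0315), 11) now (np.float64(0.547), np.float64(0.0309), 15)
top init (np.float64(0.01), np.float64(0.0335), 12) now (np.float64(0.59), np.float64(0.0313), 16)
```

View pics/s7.png

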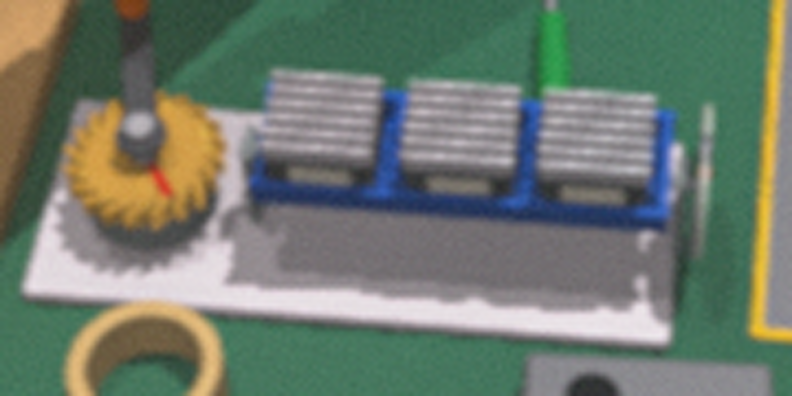

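```bash
python3 -m creep '[-0.01,-0.34,0,-0.8,-0.05,-0.67,0,-1.6,-0.11,-1,0,-2.4,-0.19,-1.33,0,-3.2,-0.29,-1.65,0,-4,-0.29,-1.65,0,-4,-0.29,-1.65,0,-4]'; python3 lev.py;  python3 wheel.py;python3 - <<'E'
from h import *
im=imaging.read_camera("scene");crop("scene",(205,195,385,285),4.4,"s8",im)
E
```

```text
time: 35.27
eef_pos: [0.5134, -0.2356, 0.103]
tcp_rot: [-0.3, 0.954, 0.001, 0.0]
contact_force: [-2.5, 3.2, 7.1]
opening: 0.257
v 1.278 f [ 0.3  4.1 -7.1] r 0.1199 red (np.float64(391.3888888888889), np.float64(162.77777777777777), 18)
scene init (np.float64(0.002), np.float64(0.0315), 11) now (np.float64(0.869), np.float64(0.0301), 14)
top init (np.float64(0.01), np.float64(0.0335), 12) now (np.float64(0.925), np.float64(0.0309), 19)
```

View pics/s8.png

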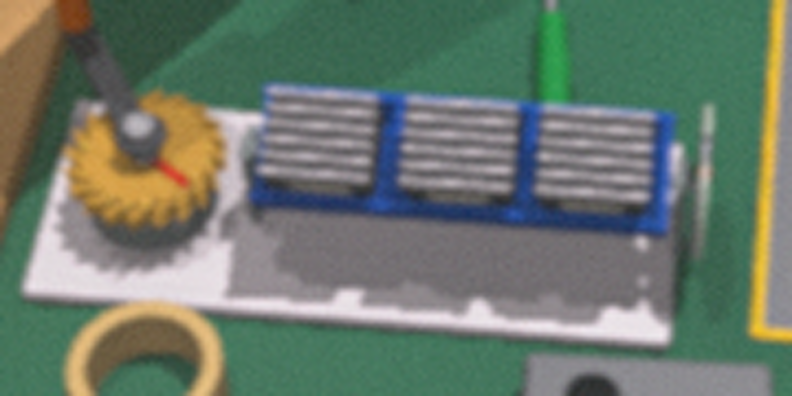

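Wheel at about 0.91 and the tray is tipping. Return stroke, watching that the wheel stays put.

```bash
python3 -m creep '[0,0.24,0,0.6,-0.02,0.48,0,1.15,-0.1,0.95,0,2.3,-0.21,1.42,0,3.4,-0.38,1.87,0,4.6,-0.59,2.3,0,5.7,-0.84,2.71,0,6.9,-1.13,3.09,0,8,-1.13,3.09,0,8,-1.13,3.09,0,8]'; python3 lev.py;  python3 wheel.py
```

```text
time: 36.3
eef_pos: [0.4924, -0.1563, 0.103]
tcp_rot: [0.044, 0.999, -0.0, 0.0]
contact_force: [-2.1, 1.4, 6.1]
opening: 0.255
v 0.576 f [ 2.2  1.2 -6.1] r 0.119 red (np.float64(391.2352941176471), np.float64(162.58823529411765), 17)
scene init (np.float64(0.002), np.float64(0.0315), 11) now (np.float64(0.869), np.float64(0.0301), 13)
top init (np.float64(0.01), np.float64(0.0335), 12) now (np.float64(0.928), np.float64(0.0308), 18)
```

```bash
python3 -m creep '[-0.01,-0.34,0,-0.8,-0.05,-0.67,0,-1.6,-0.11,-1,0,-2.4,-0.15,-1.19,0,-2.9,-0.15,-1.19,0,-2.9,-0.15,-1.19,0,-2.9]'; python3 lev.py;  python3 wheel.py
```

```text
time: 36.95
eef_pos: [0.4933, -0.1856, 0.1029]
tcp_rot: [-0.082, 0.997, 0.001, 0.0]
contact_force: [-2.1, 4.9, 8.3]
opening: 0.255
v 0.823 f [ 1.3  5.2 -8.3] r 0.1193 red (np.float64(390.45), np.float64(164.1), 20)
scene init (np.float64(0.002), np.float64(0.0315), 11) now (np.float64(1.022), np.float64(0.0288), 16)
top init (np.float64(0.01), np.float64(0.0335), 12) now (np.float64(1.094), np.float64(0.0298), 21)
```

Both cameras and the lever put the wheel between 1.02 and 1.10. I'll add a touch, then leave the lever and read the pointer on the disc with the wrist camera.

```bash
python3 -m creep '[0,-0.14,0,-0.3,0,-0.14,0,-0.3,0,-0.14,0,-0.3]'|head -1; python3 lev.py;  python3 wheel.py; python3 -m creep '[0,0,0,0,0,0,0,0,0,0,0,0,0,0,0,0,0,0,-1.5,0,0,0,-3,0,0,0,-4.5,0,0,0,-4.5,0]' 0; python3 wheel.py
python3 - <<'E'
from h import *
print(delta([.66,.38,.2],np.pi/2), delta([.6,.3,.22],np.pi/2))
E
```

```text
time: 37.35
v 0.848 f [ 0.2  6.5 -8.6] r 0.1193 red (np.float64(390.2631578947368), np.float64(164.42105263157896), 19)
scene init (np.float64(0.002), np.float64(0.0315), 11) now (np.float64(1.049), np.float64(0.0285), 14)
top init (np.float64(0.01), np.float64(0.0335), 12) now (np.float64(1.114), np.float64(0.0302), 20)
time: 38.17
eef_pos: [0.4976, -0.1927, 0.2233]
tcp_rot: [-0.095, 0.995, -0.005, 0.006]
contact_force: [0.9, -0.7, 1.0]
opening: 1.0
scene init (np.float64(0.002), np.float64(0.0315), 11) now (np.float64(1.049), np.float64(0.0287), 14)
top init (np.float64(0.01), np.float64(0.0335), 12) now (np.float64(1.115), np.float64(0.03), 20)
(array([-10.83,  21.17,   0.62]), np.float64(2.19)) (array([-7.86, 18.48, -0.18]), np.float64(2.19))
```

```bash
python3 -m creep '[-0.7,1.4,0,0.2,-1.4,2.8,0,0.5,-2.1,4.2,0,0.8,-2.8,5.6,0,1.1,-3.5,7,0,1.4,-4.2,8.4,0,1.7,-5,9.8,0,2,-5.7,11.2,0,2.2,-6.4,12.6,0,2.2,-7.1,14,0,2.2,-7.8,15.4,0,2.2,-8.6,16.8,0,2.2,-9.3,18.2,0,2.2,-10,19.6,0,2.2,-10.8,21.2,0.6,2.2,-10.8,21.2,1.5,2.2,-10.8,21.2,3,2.2,-10.8,21.2,4,2.2,-10.8,21.2,4,2.2,-10.8,21.2,4,2.2]'
python3 - <<'E'
from h import *
i=imaging.camera_info("wrist");im=imaging.read_camera("wrist");crop("wrist",(0,0,640,400),1.2,"w20",im)
print(i["origin"],proj("wrist",[.6125,.205,.08],i))
E
```

```text
time: 39.93
eef_pos: [0.6556, 0.3805, 0.1091]
tcp_rot: [0.0, 1.0, -0.002, -0.004]
contact_force: [0.6, 0.5, 0.6]
opening: 1.006
[0.57151923 0.38115435 0.27637833] [ 95.69697758 170.48985428]
```

View pics/w20.png

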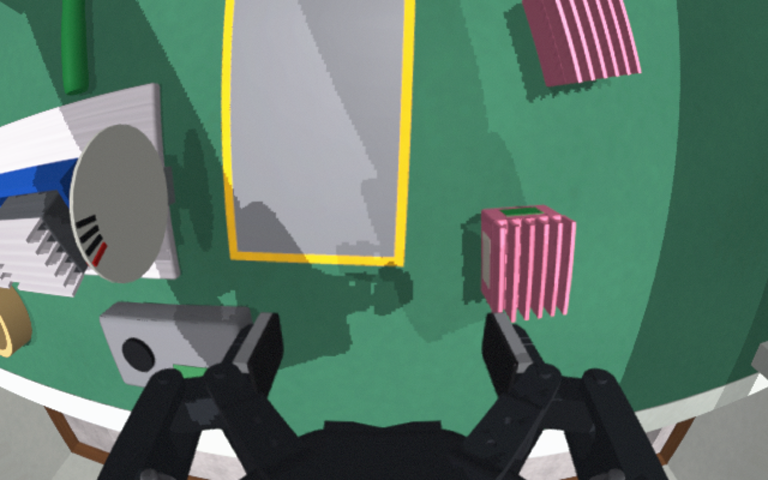

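Run:
```python
from h import *
im=imaging.read_camera("wrist");crop("wrist",(40,95,150,240),5,"w21",im[...])
a=cv2.imread("pics/w3.png")[:,:,::-1];b=cv2.resize(a[270:340,440:560],None,fx=5,fy=5,interpolation=cv2.INTER_CUBIC);cv2.imwrite("pics/w3d.png",b[:,:,::-1])
```

```text
(no output)
```

View pics/w21.png

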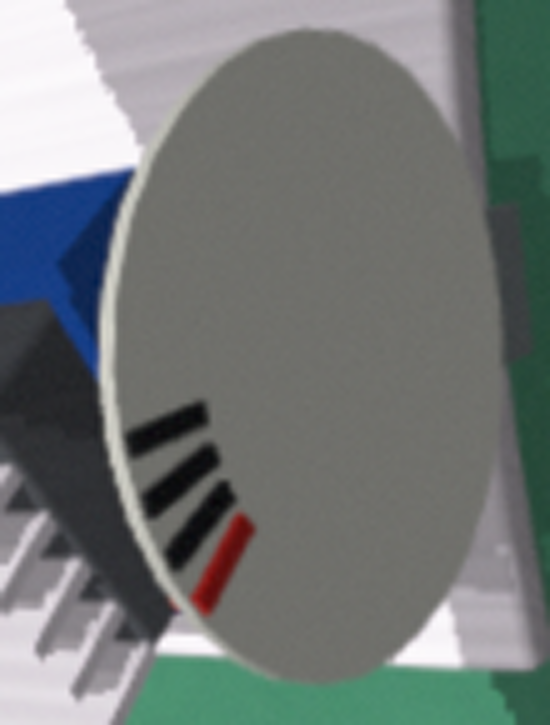

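View pics/w3d.png

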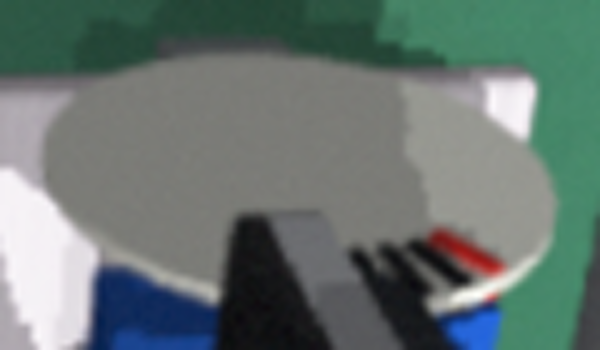

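The outer face carries the ticks (red at (200,565) in the crop) but no pointer, so it must be on the tray side. I'll look from above the tray.

Run:
```python
from h import *
print(delta([.66,.30,.25],np.pi/2),delta([.66,.02,.25],np.pi/2))
```

```text
(array([-0.06, -3.26, -5.38]), np.float64(-0.01)) (array([ -0.07, -14.46,  -5.39]), np.float64(-0.01))
```

```bash
python3 -m creep '[0,0,-1.5,0,0,0,-3,0,0,-1,-4.3,0,0,-2.3,-5.2,0,0,-3.8,-5.4,0,0,-5.4,-5.4,0,0,-7,-5.4,0,0,-8.6,-5.4,0,0,-10.2,-5.4,0,0,-11.8,-5.4,0,0,-13.4,-5.4,0,0,-14.4,-5.4,0,0,-14.4,-5.4,0,0,-14.4,-5.4,0]'
python3 - <<'E'
from h import *
i=imaging.camera_info("wrist");im=imaging.read_camera("wrist");crop("wrist",(0,0,640,400),1.2,"w22",im)
u=proj("wrist",[.6125,.205,.1],i);print(i["origin"],u)
c=u.astype(int);b=(max(c[0]-60,0),max(c[1]-55,0),min(c[0]+60,640),min(c[1]+55,400));crop("wrist",b,5,"w23",im)
E
```

```text
time: 41.2
eef_pos: [0.6587, 0.0198, 0.2526]
tcp_rot: [0.002, 1.0, -0.0, 0.003]
contact_force: [-0.3, -0.1, 0.1]
opening: 1.005
[0.5723901  0.02016878 0.41878942] [481.34749906 140.59013335]
```

View pics/w22.png

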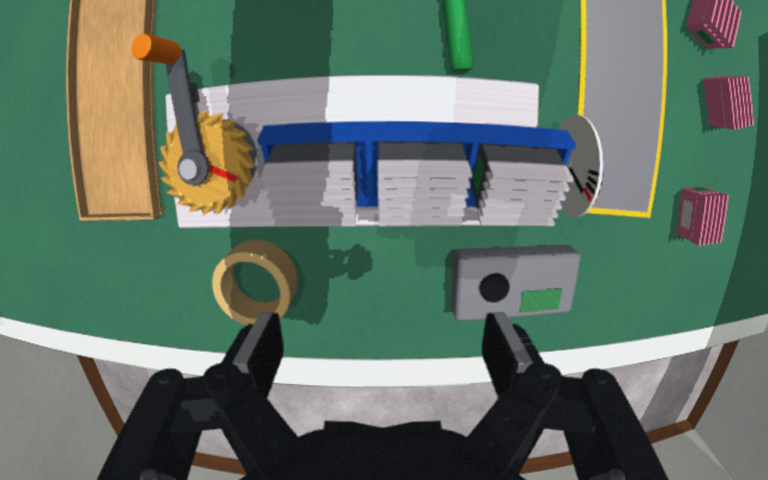

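View pics/w23.png

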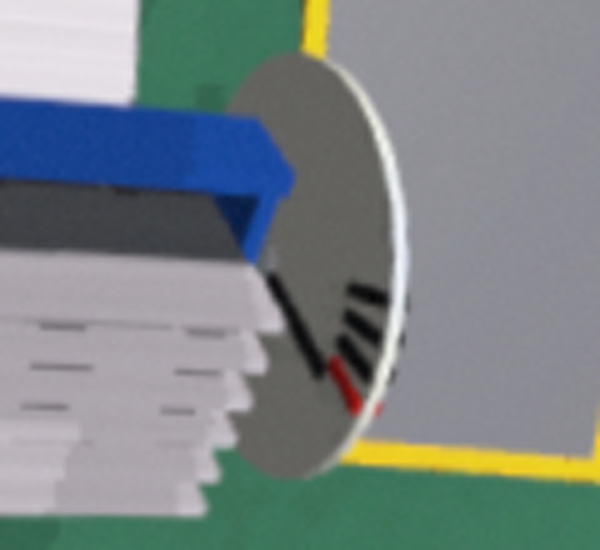

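Run:
```python
from h import *
i=imaging.camera_info("wrist");u=proj("wrist",[.6125,.205,.1],i);c=u.astype(int);o=np.array([max(c[0]-60,0),max(c[1]-55,0)])
def pl(px,y):
    O,d=ray("wrist",np.array(px)/5+o,i);P=O+d*(y-O[1])/d[1];return P[[0,2]]-[.6125,.078]
L={"t0":((350,288),(388,297)),"t1":((349,317),(377,341)),"t2":((340,342),(366,375)),"red":((332,362),(357,410)),"ptr":((270,275),(321,377))}
for y in(.200,.204,.208):
  for k,(a,b) in L.items():
    A,B=pl(a,y),pl(b,y);d=B-A
    print(y,k,A.round(4),B.round(4),"dir",np.degrees(np.arctan2(d[0],d[1])).round(1),"rad",np.degrees(np.arctan2(*A)).round(1),np.degrees(np.arctan2(*B)).round(1))
```

```text
0.2 t0 [-0.002   0.0518] [-0.0028  0.0673] dir -3.1 rad -2.2 -2.4
0.2 t1 [0.0041 0.0527] [0.0067 0.065 ] dir 12.0 rad 4.4 5.9
0.2 t2 [0.0099 0.0502] [0.0144 0.0623] dir 19.9 rad 11.2 13.0
0.2 red [0.0148 0.0478] [0.0222 0.0606] dir 30.0 rad 17.2 20.1
0.2 ptr [0.0012 0.0152] [0.019  0.0439] dir 31.7 rad 4.7 23.4
0.204 t0 [-0.0011  0.0454] [-0.002   0.0612] dir -3.1 rad -1.4 -1.8
0.204 t1 [0.0051 0.0463] [0.0077 0.0588] dir 12.0 rad 6.2 7.5
0.204 t2 [0.0111 0.0437] [0.0156 0.0561] dir 19.9 rad 14.2 15.5
0.204 red [0.016  0.0412] [0.0236 0.0543] dir 30.0 rad 21.2 23.5
0.204 ptr [0.0022 0.0079] [0.0203 0.0372] dir 31.7 rad 15.3 28.6
0.208 t0 [-0.0002  0.0389] [-0.0011  0.0551] dir -3.1 rad -0.4 -1.2
0.208 t1 [0.006  0.0398] [0.0088 0.0527] dir 12.0 rad 8.6 9.5
0.208 t2 [0.0122 0.0372] [0.0168 0.0499] dir 19.9 rad 18.1 18.6
0.208 red [0.0172 0.0347] [0.025  0.0481] dir 30.0 rad 26.4 27.5
0.208 ptr [0.0031 0.0007] [0.0216 0.0306] dir 31.7 rad 78.1 35.2
```

The pointer direction is 31.7° against the red mark at 30.0° (ticks read −3, 12 and 20), so the tray is at 30° within about 1.5°. It has been left there 3.9 s (t = 37.3 to 41.2), with the modules standing. Back to the knob.

Run:
```python
from h import *
print(delta([.4932,-.187,.2],np.radians(100.5)))
```

```text
(array([ 6.6 , -8.34,  2.05]), np.float64(-2.13))
```

```bash
python3 -m creep '[1.1,-1.2,0,-0.3,2.2,-2.4,0,-0.6,3.3,-3.6,0,-0.9,4.3,-4.8,0,-1.2,5.3,-6,0.3,-1.5,6.3,-7.3,0.8,-1.9,6.6,-8.3,1.4,-2.1,6.6,-8.3,2,-2.1,6.6,-8.3,2,-2.1,6.6,-8.3,2,-2.1]'|head -2
python3 - <<'E'
from h import *
i=imaging.camera_info("wrist");im=imaging.read_camera("wrist");crop("wrist",(180,150,460,360),2.8,"w24",im)
f=lambda P:((proj("wrist",P,i)-[180,150])*2.8).round().tolist()
print(f([.4932,-.187,.138]),f([.611,-.166,.09]),delta([.4932,-.187,.10],np.radians(100.5)))
E
```

```text
time: 42.08
eef_pos: [0.4928, -0.1847, 0.1995]
[378.0, 164.0] [378.0, 408.0] (array([ 0.03, -0.08,  4.01]), np.float64(0.01))
```

View pics/w24.png

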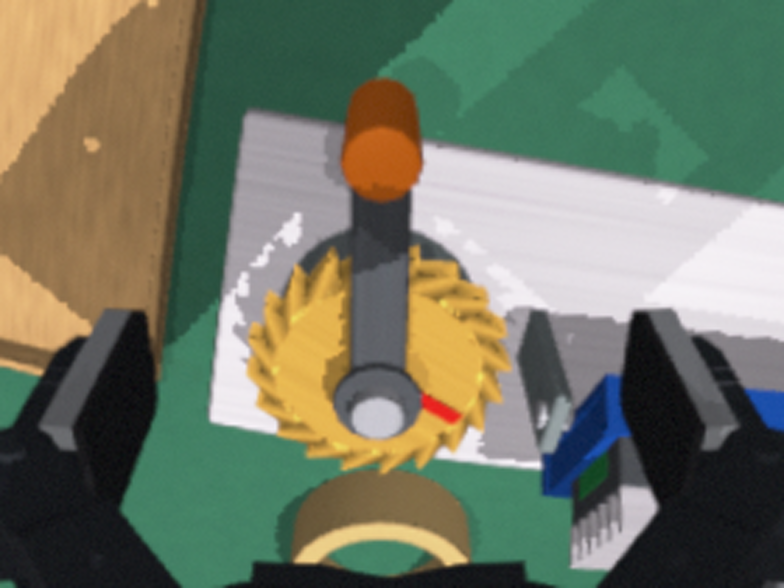

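Knob top at (383,163), as predicted. Grip.

```bash
python3 -m creep '[0,-0.03,1.5,0,0,-0.03,3,0,0,-0.03,4,0,0,-0.03,4,0,0,-0.03,4,0]'|head -2; python3 -m creep '[0,0,0,0,0,0,0,0,0,0,0,0,0,0,0,0,0,0,0,0,0,0,0,0,0,0,0,0]' 255 40; python3 lev.py; python3 wheel.py
```

```text
time: 42.55
eef_pos: [0.4932, -0.1853, 0.0994]
time: 43.13
eef_pos: [0.4932, -0.1867, 0.1005]
tcp_rot: [-0.091, 0.996, -0.0, 0.001]
contact_force: [-1.2, 1.7, 5.5]
opening: 0.257
v 0.832 f [ 0.9  1.8 -5.5] r 0.1196 red (np.float64(390.70588235294116), np.float64(164.52941176470588), 17)
scene init (np.float64(0.002), np.float64(0.0315), 11) now (np.float64(1.049), np.float64(0.0289), 14)
top init (np.float64(0.01), np.float64(0.0335), 12) now (np.float64(1.114), np.float64(0.0301), 20)
```

```bash
python3 -m creep '[-0.01,-0.34,0,-0.8,-0.05,-0.67,0,-1.6,-0.11,-1,0,-2.4,-0.19,-1.33,0,-3.2,-0.29,-1.65,0,-4,-0.42,-1.96,0,-4.8,-0.48,-2.09,0,-5.2,-0.48,-2.09,0,-5.2,-0.48,-2.09,0,-5.2]'; python3 lev.py; python3 wheel.py
```

```text
time: 44.03
eef_pos: [0.5132, -0.2359, 0.1004]
tcp_rot: [-0.312, 0.95, 0.001, -0.001]
contact_force: [-5.2, 1.5, 8.2]
opening: 0.26
v 1.279 f [ 3.3  4.3 -8.2] r 0.1203 red (np.float64(390.2631578947368), np.float64(168.5263157894737), 19)
scene init (np.float64(0.002), np.float64(0.0315), 11) now (np.float64(1.469), np.float64(0.0271), 16)
top init (np.float64(0.01), np.float64(0.0335), 12) now (np.float64(1.54), np.float64(0.0285), 18)
```

```bash
python3 -m creep '[0,0.24,0,0.6,-0.02,0.48,0,1.15,-0.1,0.95,0,2.3,-0.21,1.42,0,3.4,-0.38,1.87,0,4.6,-0.59,2.3,0,5.7,-0.84,2.71,0,6.9,-1.13,3.09,0,8,-1.46,3.44,0,9.2,-1.82,3.76,0,10.3,-2.21,4.04,0,11.5,-2.33,4.12,0,11.8,-2.33,4.12,0,11.8,-2.33,4.12,0,11.8]'; python3 lev.py; python3 wheel.py
```

```text
time: 45.35
eef_pos: [0.5016, -0.1188, 0.1005]
tcp_rot: [0.195, 0.981, -0.0, 0.003]
contact_force: [4.9, -0.5, 3.4]
opening: 0.26
v 0.251 f [-4.7  1.4 -3.4] r 0.1191 red None
scene init (np.float64(0.002), np.float64(0.0315), 11) now (np.float64(1.484), np.float64(0.0292), 13)
top init (np.float64(0.01), np.float64(0.0335), 12) now None
```

```bash
python3 -m creep '[-0.02,-0.38,0,-0.9,-0.06,-0.76,0,-1.8,-0.14,-1.14,0,-2.75,-0.24,-1.51,0,-3.7,-0.38,-1.87,0,-4.6,-0.54,-2.22,0,-5.5,-0.73,-2.55,0,-6.4,-0.95,-2.87,0,-7.3,-1.19,-3.17,0,-8.25,-1.46,-3.44,0,-9.2,-1.74,-3.7,0,-10.1,-2.05,-3.93,0,-11,-2.33,-4.12,0,-11.8,-2.33,-4.12,0,-11.8,-2.33,-4.12,0,-11.8]'; python3 lev.py; python3 wheel.py;python3 - <<'E'
from h import *
im=imaging.read_camera("scene");crop("scene",(205,195,385,285),4.4,"s9",im)
E
```

```text
time: 46.75
eef_pos: [0.5136, -0.2367, 0.1004]
tcp_rot: [-0.313, 0.95, 0.0, -0.0]
contact_force: [-1.2, -0.6, 8.7]
opening: 0.263
v 1.286 f [ 1.3  0.3 -8.7] r 0.1203 red (np.float64(394.7083333333333), np.float64(175.875), 24)
scene init (np.float64(0.002), np.float64(0.0315), 11) now (np.float64(2.467), np.float64(0.0299), 7)
top init (np.float64(0.01), np.float64(0.0335), 12) now (np.float64(2.5), np.float64(0.0266), 21)
```

View pics/s9.png

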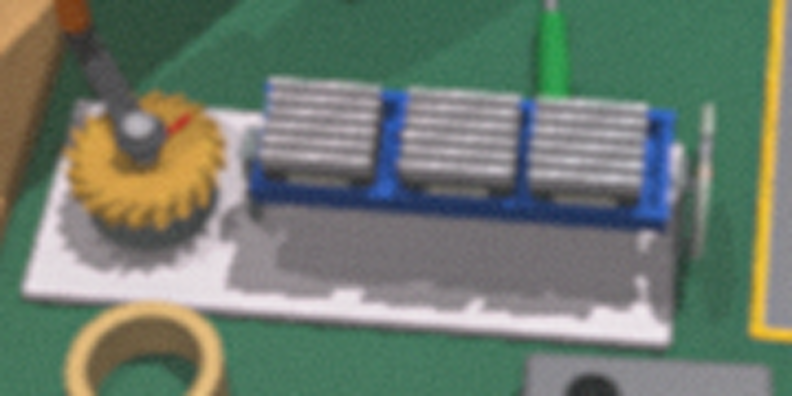

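Wheel at 2.5 and the tray is coming back. One more short stroke should bring it to about 3.0.

```bash
python3 -m creep '[0,0.24,0,0.6,-0.02,0.48,0,1.15,-0.1,0.95,0,2.3,-0.21,1.42,0,3.4,-0.38,1.87,0,4.6,-0.59,2.3,0,5.7,-0.84,2.71,0,6.9,-1.13,3.09,0,8,-1.46,3.44,0,9.2,-1.82,3.76,0,10.3,-2.21,4.04,0,11.5,-2.33,4.12,0,11.8,-2.33,4.12,0,11.8]'|head -1; python3 lev.py; python3 -m creep '[-0.02,-0.38,0,-0.9,-0.06,-0.76,0,-1.8,-0.14,-1.14,0,-2.75,-0.24,-1.51,0,-3.7,-0.38,-1.87,0,-4.6,-0.54,-2.22,0,-5.5,-0.73,-2.55,0,-6.4,-0.84,-2.71,0,-6.9,-0.84,-2.71,0,-6.9,-0.84,-2.71,0,-6.9]'; python3 lev.py; python3 wheel.py
```

```text
time: 48.03
v 0.25 f [-4.8  1.2 -3.9] r 0.1192 red None
time: 48.92
eef_pos: [0.4936, -0.1891, 0.1004]
tcp_rot: [-0.103, 0.995, 0.001, 0.001]
contact_force: [2.3, 2.7, 7.0]
opening: 0.261
v 0.852 f [-2.9  2.2 -7. ] r 0.1197 red (np.float64(398.4), np.float64(180.8), 5)
scene init (np.float64(0.002), np.float64(0.0315), 11) now None
top init (np.float64(0.01), np.float64(0.0335), 12) now (np.float64(3.015), np.float64(0.0355), 5)
```

```bash
python3 -m creep '[0,0.24,0,0.6,-0.02,0.48,0,1.15,-0.1,0.95,0,2.3,-0.21,1.42,0,3.4,-0.38,1.87,0,4.6,-0.59,2.3,0,5.7,-0.84,2.71,0,6.9,-1.13,3.09,0,8,-1.46,3.44,0,9.2,-1.62,3.6,0,9.7,-1.62,3.6,0,9.7,-1.62,3.6,0,9.7]'; python3 lev.py;  python3 -m creep '[0,0.12,0,0,0,0.12,0,0,0,0.12,0,0]'; python3 lev.py; python3 -m creep '[0,0.12,0,0,0,0.12,0,0,0,0.12,0,0]'; python3 lev.py
```

```text
time: 50.07
eef_pos: [0.5162, -0.0938, 0.1004]
tcp_rot: [0.313, 0.95, -0.001, 0.003]
contact_force: [5.8, -1.5, 3.3]
opening: 0.257
v 0.007 f [-5.6  2.2 -3.3] r 0.1192 red None
time: 50.37
eef_pos: [0.5163, -0.0936, 0.1004]
tcp_rot: [0.313, 0.95, -0.003, 0.002]
contact_force: [0.0, -8.6, 4.9]
opening: 0.259
v 0.005 f [-5.2 -6.9 -4.9] r 0.1192 red None
time: 50.67
eef_pos: [0.5163, -0.0935, 0.1004]
tcp_rot: [0.312, 0.95, -0.006, -0.0]
contact_force: [-5.4, -14.3, 7.3]
opening: 0.259
v 0.005 f [ -4.2 -14.8  -7.1] r 0.1193 red None
```

At the stop: reads 0.005 under 15 N. Release, rise and turn for unloading.

```bash
python3 -m creep '[0,0,0,0,0,0,0,0,0,0,0,0,0,0,0,0,0,0,-1.5,0,0,0,-3,0,0,0,-4.5,0,0,0,-5,0]' 0|head -2
python3 - <<'E'
from h import *
print(delta([.6125,-.06,.23],.005))
E
```

```text
time: 51.38
eef_pos: [0.5198, -0.0879, 0.2303]
(array([-2.32,  3.1 ,  0.04]), np.float64(10.64))
```

```bash
python3 -m creep '[-0.5,0.6,0,1.4,-1,1.2,0,2.8,-1.6,1.8,0,4.2,-2.3,2.5,0,5.6,-2.3,3.1,0,7,-2.3,3.1,0,8.4,-2.3,3.1,0,9.8,-2.3,3.1,0,10.6,-2.3,3.1,0,10.6,-2.3,3.1,0,10.6]'
python3 - <<'E'
from h import *
i=imaging.camera_info("wrist");im=imaging.read_camera("wrist");crop("wrist",(0,0,640,400),1.2,"w25",im)
E
python3 mods.py .138; python3 wheel.py
```

```text
time: 52.22
eef_pos: [0.6094, -0.0591, 0.2231]
tcp_rot: [0.703, 0.711, -0.0, -0.001]
contact_force: [-1.0, 0.7, 0.2]
opening: 1.003
scene init (np.float64(0.002), np.float64(0.0315), 11) now None
top init (np.float64(0.01), np.float64(0.0335), 12) now (np.float64(3.017), np.float64(0.0312), 15)
```

View pics/w25.png

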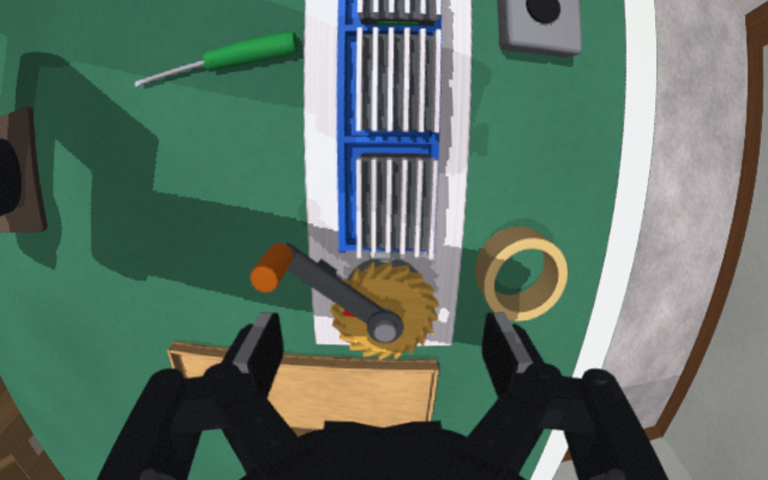

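The tray is level again with the modules standing in it, slid towards its +x side. Measure the near module's fin-top corners, ×1.2 pixels (358,157), (438,160), (430,257) and (360,255).

Run:
```python
from h import *
i=imaging.camera_info("wrist");im=imaging.read_camera("wrist")
x0,y0=280,120
crop("wrist",(x0,y0,x0+100,y0+100),6,"w26",im)
```

```text
(no output)
```

View pics/w26.png

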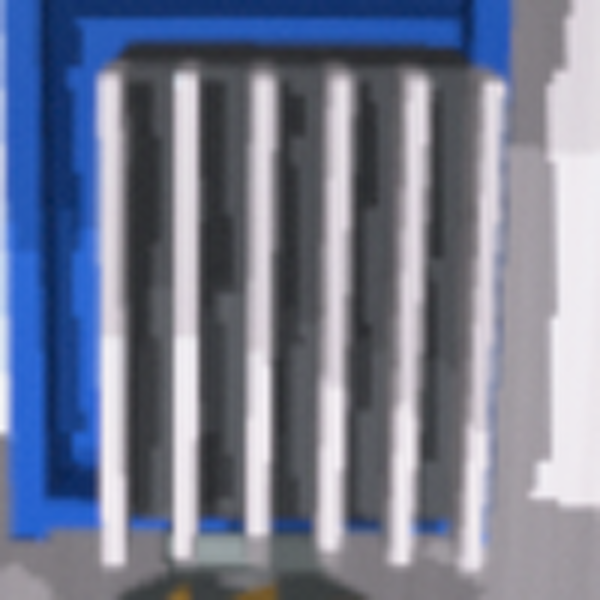

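Run:
```python
from h import *
i=imaging.camera_info("wrist")
P=np.array([at("wrist",(280+u/6,120+v/6),.138,i)[:2] for u,v in((97,70),(508,78),(485,572),(100,565))]);print(P.round(4),P.mean(0))
d=(P[1]-P[0])+(P[2]-P[3]);print(np.degrees(np.arctan2(d[1],d[0])))
c=P.mean(0);print(delta([c[0],c[1],.14],.005),delta([c[0],c[1],.098],.005))
```

```text
[[ 0.5904 -0.0026]
 [ 0.6465 -0.0028]
 [ 0.6467 -0.0752]
 [ 0.5902 -0.0746]] [ 0.61845194 -0.03882023]
-0.4377142277719632
(array([0.82, 0.36, 3.36]), np.float64(0.04)) (array([0.82, 0.36, 5.04]), np.float64(0.04))
```

```bash
python3 -m creep '[0.4,0.2,1.3,0,0.8,0.36,2.6,0,0.8,0.36,3.4,0,0.8,0.36,3.4,0,0.8,0.36,3.4,0]'|head -2
python3 - <<'E'
from h import *
print(delta([.6185,-.0388,.098],.0))
E
```

```text
time: 52.88
eef_pos: [0.6178, -0.0393, 0.1379]
(array([0.02, 0.03, 1.6 ]), np.float64(0.1))
```

```bash
python3 -m creep '[0,0,0.8,0.1,0,0,1.6,0.1,0,0,1.6,0.1,0,0,1.6,0.1,0,0,1.6,0.1]'|head -4; python3 -m creep '[0,0,0,0,0,0,0,0,0,0,0,0,0,0,0,0,0,0,0,0,0,0,0,0]' 255 60
```

```text
time: 53.3
eef_pos: [0.6202, -0.04, 0.1018]
tcp_rot: [0.707, 0.707, 0.001, 0.002]
contact_force: [-0.1, 0.0, 0.1]
time: 53.8
eef_pos: [0.6193, -0.0397, 0.1013]
tcp_rot: [0.707, 0.707, 0.0, 0.001]
contact_force: [-2.6, 0.5, 5.6]
opening: 0.63
```

```bash
python3 -m creep '[0,0,0,0,0,0,0,0,0,0,0.15,0,0,0,0.15,0,0,0,0.15,0]' 0 |head -2; python3 -m creep '[0,0,0,0,0,0,0,0,0,0,0,0,0,0,0,0,0,0,0,0,0,0,0,0]' 255 60; python3 -m creep '[0,0,-1.5,0,0,0,-3,0,0,0,-4,0,0,0,-4,0,0,0,-4,0]'
python3 - <<'E'
from h import *
crop("wrist",(150,60,490,400),1.7,"w27")
P=[at("top",q,.024)[:2] for q in((431.5,151.5),(481,151.5),(485.5,277.5),(434,277.5))];print(np.round(P,4),np.mean(P,0))
E
```

```text
time: 54.22
eef_pos: [0.6183, -0.0394, 0.0946]
time: 54.72
eef_pos: [0.6187, -0.0395, 0.0958]
tcp_rot: [0.707, 0.707, -0.0, 0.0]
contact_force: [-2.6, 0.5, 3.7]
opening: 0.639
time: 55.13
eef_pos: [0.6192, -0.0396, 0.1958]
tcp_rot: [0.707, 0.707, 0.001, 0.001]
contact_force: [-0.6, -0.1, -4.0]
opening: 0.634
[[ 0.6769 -0.2687]
 [ 0.6784 -0.4153]
 [ 0.3104 -0.4034]
 [ 0.3092 -0.2596]] [ 0.49373958 -0.33672941]
```

View pics/w27.png

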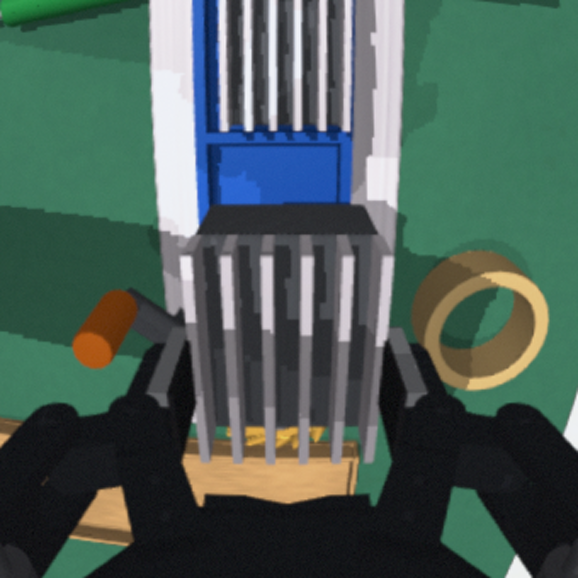

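Carry it to the far end of the cardboard tray.

Run:
```python
from h import *
print(delta([.604,-.3398,.19],-.028))
```

```text
(array([-12.02,  -0.54,   0.12]), np.float64(0.31))
```

```bash
python3 -m creep '[-1.5,0,0,0,-3,-0.1,0,0,-4.5,-0.2,0,0,-6,-0.2,0,0,-7.5,-0.3,0,0,-9,-0.4,0,0.1,-10.5,-0.5,0,0.2,-12,-0.5,0.1,0.3,-12,-0.5,0.1,0.3,-12,-0.5,0.1,0.3,-12,-0.5,0.1,0.3]'|head -2
python3 - <<'E'
from h import *
crop("wrist",(0,0,640,400),1.2,"w28")
print(delta([.604,-.3398,.06],-.028))
E
```

```text
time: 56.1
eef_pos: [0.6044, -0.3383, 0.1886]
(array([-0.1 , -0.02,  5.18]), np.float64(0.02))
```

View pics/w28.png

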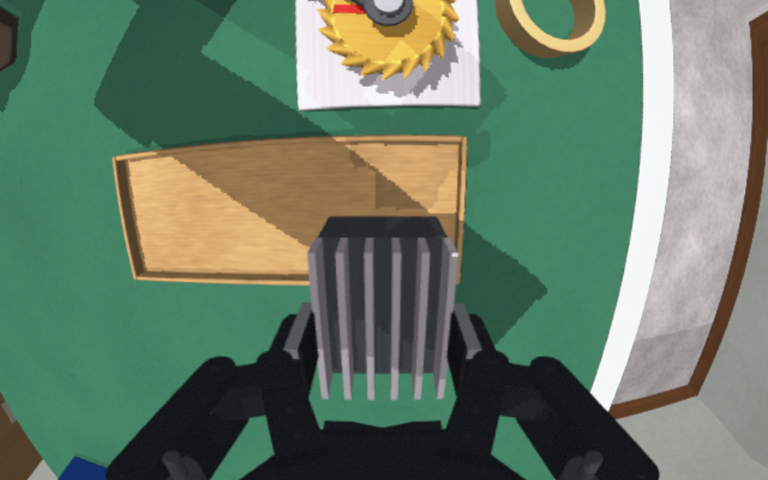

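Run:
```python
from h import *
i=imaging.camera_info("wrist")
for q in((466,138),(113,158),(135,278),(461,283)): print(at("wrist",(q[0]/1.2,q[1]/1.2),.024,i).round(4))
```

```text
[ 0.6808 -0.2712  0.024 ]
[ 0.3144 -0.2651  0.024 ]
[ 0.3126 -0.4058  0.024 ]
[ 0.6809 -0.4135  0.024 ]
```

```bash
python3 -m creep '[0,0,1.5,0,0,0,3,0,0,0,4.2,0,0,0,5.2,0,0,0,5.2,0,0,0,5.2,0]'|head -4
python3 - <<'E'
from h import *
print(delta([.605,-.3415,.018],-.028))
crop("wrist",(0,0,640,400),1.2,"w29")
E
```

```text
time: 56.65
eef_pos: [0.6048, -0.3368, 0.0603]
tcp_rot: [0.716, 0.698, -0.0, -0.003]
contact_force: [-0.2, -0.2, -3.2]
(array([-0.2 ,  0.02,  1.69]), np.float64(0.03))
```

View pics/w29.png

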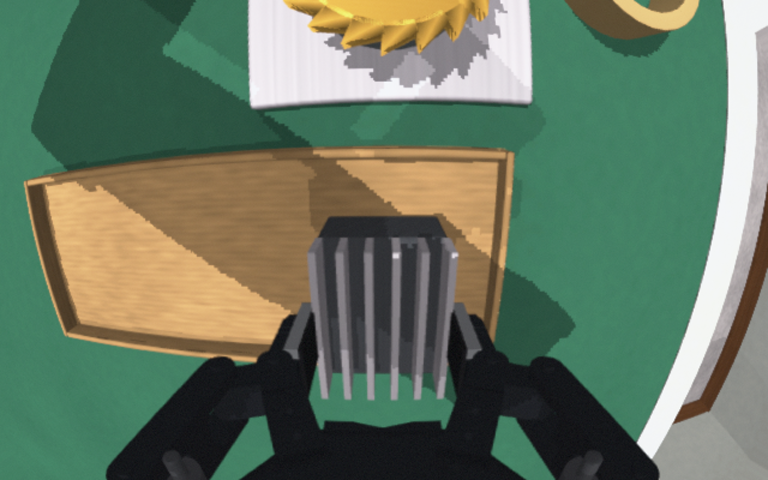

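```bash
python3 -m creep '[-0.1,-0.1,0.8,0,-0.1,-0.15,1.6,0,-0.1,-0.15,1.6,0,-0.1,-0.15,1.6,0]'|head -4;  python3 -m creep '[0,0,0.06,0,0,0,0.06,0,0,0,0.06,0]'|head -4
```

```text
time: 57.03
eef_pos: [0.6027, -0.3418, 0.0243]
tcp_rot: [0.716, 0.698, 0.0, 0.0]
contact_force: [0.5, -0.1, -3.4]
time: 57.28
eef_pos: [0.6034, -0.3426, 0.0237]
tcp_rot: [0.717, 0.698, 0.0, 0.002]
contact_force: [0.2, -0.3, -3.6]
```

```bash
python3 -m creep '[0,0,0.2,0,0,0,0.2,0,0,0,0.2,0]'|sed -n 2,4p;  python3 -m creep '[0,0,0.06,0,0,0,0.06,0,0,0,0.06,0]'|sed -n 2,4p; python3 -m creep '[0,0,0.06,0,0,0,0.06,0,0,0,0.06,0]'|sed -n 2,4p
```

```text
eef_pos: [0.604, -0.3433, 0.019]
tcp_rot: [0.717, 0.698, 0.0, 0.003]
contact_force: [0.8, 0.3, 3.1]
eef_pos: [0.6041, -0.3434, 0.0189]
tcp_rot: [0.717, 0.698, 0.0, 0.002]
contact_force: [-1.1, 1.3, 9.3]
eef_pos: [0.6041, -0.3433, 0.0189]
tcp_rot: [0.716, 0.698, 0.0, 0.002]
contact_force: [-2.1, 3.1, 14.3]
```

Floor contact. Release and return for the next one.

```bash
python3 -m creep '[0,0,-0.1,0,0,0,-0.1,0,0,0,-0.1,0,0,0,-0.1,0,0,0,-1.5,0,0,0,-3,0,0,0,-4.5,0,0,0,-6,0,0,0,-7.5,0,0,0,-8.2,0,0,0,-8.2,0,0,0,-8.2,0]' 0|head -2
python3 - <<'E'
from h import *
crop("wrist",(0,0,640,400),1.2,"w30")
print(delta([.618,.02,.22],0))
E
```

```text
time: 59.03
eef_pos: [0.6025, -0.3422, 0.2193]
(array([14.47,  0.26, -0.11]), np.float64(-0.31))
```

View pics/w30.png

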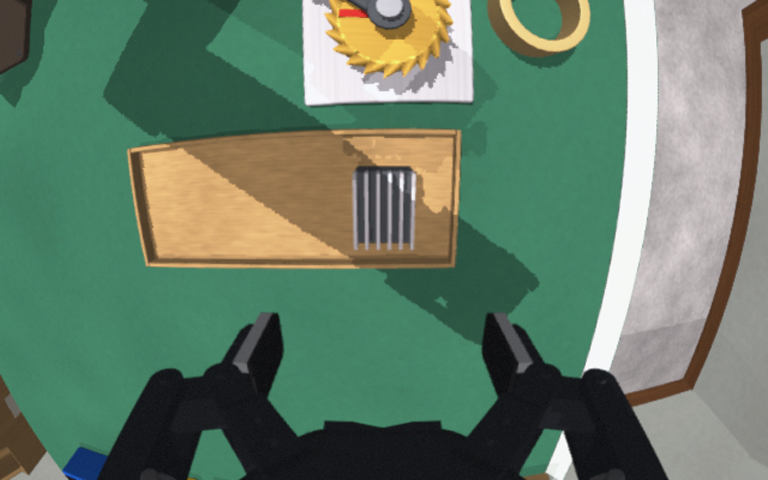

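The first module stands in the cardboard tray at (384,208).

```bash
python3 -m creep '[1.5,0,0,0,3,0,0,0,4.5,0,0,0,6,0.1,0,0,7.5,0.1,0,0,9,0.1,0,-0.1,10.5,0.2,0,-0.2,12,0.2,0,-0.3,13.5,0.2,0,-0.3,14.5,0.2,0,-0.3,14.5,0.2,0,-0.3,14.5,0.2,0,-0.3,14.5,0.2,0,-0.3]'|head -2
python3 - <<'E'
from h import *
im=imaging.read_camera("wrist");crop("wrist",(0,0,640,400),1.2,"w31",im);crop("wrist",(280,120,380,220),6,"w32",im)
E
```

```text
time: 60.17
eef_pos: [0.6159, 0.02, 0.2159]
```

View pics/w31.png

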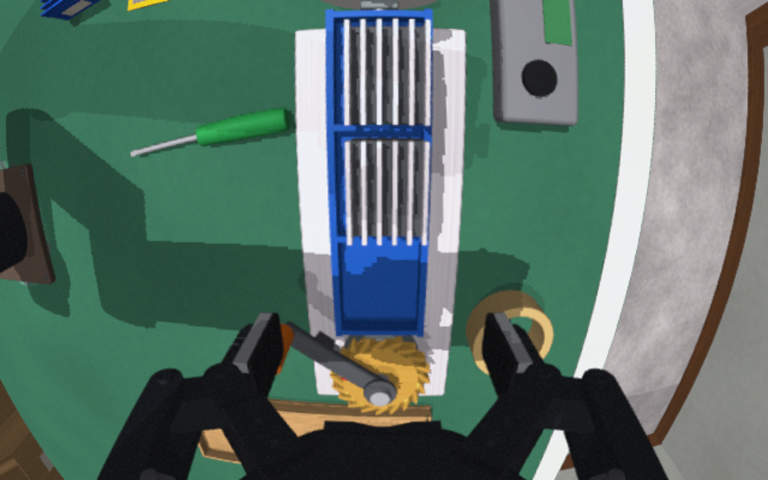

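View pics/w32.png

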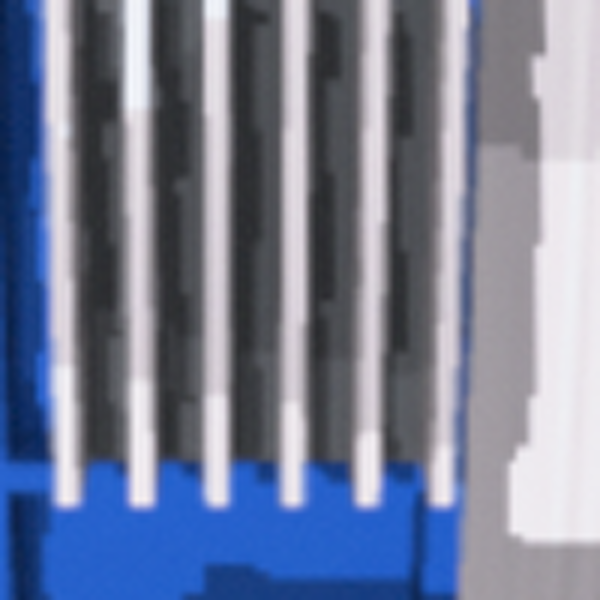

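Run:
```python
from h import *
i=imaging.camera_info("wrist")
P=np.array([at("wrist",q,.138,i)[:2] for q in((285,117),(359,116.5),(356.2,204.7),(288.7,204.7))]);print(P.round(4),P.mean(0))
c=P.mean(0);print(delta([c[0],c[1],.14],.0))
```

```text
[[0.5891 0.0893]
 [0.6473 0.0898]
 [0.6473 0.0161]
 [0.5903 0.0161]] [0.6185121  0.05279628]
(array([1.33, 0.1 , 3.06]), np.float64(-0.02))
```

```bash
python3 -m creep '[0.6,0.1,1,0,1.3,0.1,2,0,1.3,0.1,3,0,1.3,0.1,3,0,1.3,0.1,3,0]'|head -2
python3 - <<'E'
from h import *
print(delta([.6185,.0528,.095],.0))
E
```

```text
time: 60.63
eef_pos: [0.6181, 0.0516, 0.1412]
(array([0.05, 0.02, 1.85]), np.float64(-0.03))
```

```bash
python3 -m creep '[0,0,0.9,0,0,0,1.8,0,0,0,1.8,0,0,0,1.8,0,0,0,1.8,0]'|head -4; python3 -m creep '[0,0,0,0,0,0,0,0,0,0,0,0,0,0,0,0,0,0,0,0,0,0,0,0]' 255 60
```

```text
time: 61.05
eef_pos: [0.621, 0.0521, 0.1008]
tcp_rot: [0.708, 0.706, 0.001, 0.001]
contact_force: [0.8, 0.2, 0.4]
time: 61.55
eef_pos: [0.6198, 0.0527, 0.1008]
tcp_rot: [0.707, 0.707, 0.0, 0.0]
contact_force: [-4.1, -1.3, 4.5]
opening: 0.632
```

```bash
python3 -m creep '[0,0,0,0,0,0,0,0,0,0,0.15,0,0,0,0.15,0,0,0,0.15,0]' 0 |head -2; python3 -m creep '[0,0,0,0,0,0,0,0,0,0,0,0,0,0,0,0,0,0,0,0,0,0,0,0]' 255 60; python3 -m creep '[0,0,-1.5,0,0,0,-3,0,0,0,-4,0,0,0,-4,0,0,0,-4,0]'
python3 - <<'E'
from h import *
print(delta([.5,-.25,.19],-.028),delta([.494,-.3395,.19],-.028))
E
```

```text
time: 61.97
eef_pos: [0.6191, 0.0529, 0.094]
time: 62.47
eef_pos: [0.619, 0.0529, 0.095]
tcp_rot: [0.707, 0.707, -0.001, -0.0]
contact_force: [-4.8, -0.4, 4.5]
opening: 0.636
time: 62.88
eef_pos: [0.6205, 0.0528, 0.1957]
tcp_rot: [0.707, 0.707, 0.001, 0.001]
contact_force: [0.3, -0.6, -4.0]
opening: 0.642
(array([-12.12,  -4.81,   0.21]), np.float64(0.31)) (array([-15.7 ,  -5.05,   0.21]), np.float64(0.31))
```

```bash
python3 -m creep '[-1.4,-0.4,0,0,-2.8,-0.9,0,0,-4.2,-1.3,0,0,-5.6,-1.8,0,0,-7,-2.2,0,0,-8.4,-2.7,0,0,-9.8,-3.1,0,0.1,-11.2,-3.6,0,0.2,-12.6,-4,0,0.3,-14,-4.5,0,0.3,-15.7,-5,0,0.3,-15.7,-5,0,0.3,-15.7,-5,0,0.3,-15.7,-5,0,0.3]'|head -2
python3 - <<'E'
from h import *
print(delta([.494,-.3395,.06],-.028))
crop("wrist",(0,0,640,400),1.2,"w33")
E
```

```text
time: 64.05
eef_pos: [0.493, -0.3385, 0.1913]
(array([-0.06,  0.06,  5.25]), np.float64(-0.0))
```

View pics/w33.png

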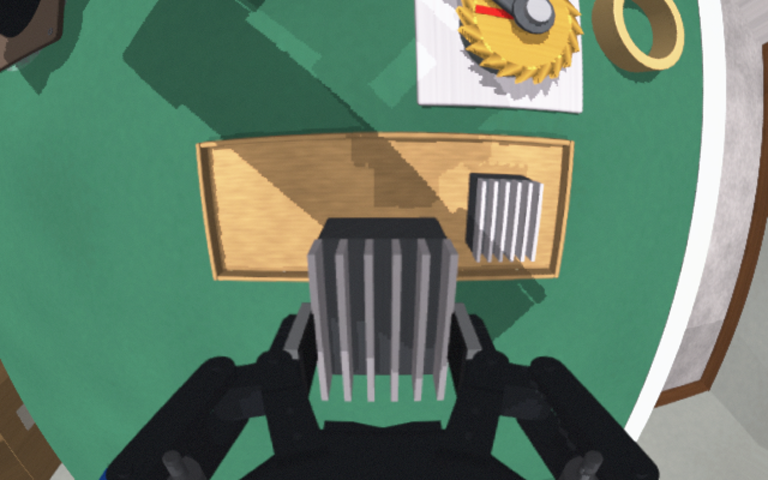

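```bash
python3 -m creep '[0,0,1.5,0,0,0,3,0,0,0,4.2,0,0,0,5.2,0,0,0,6,0,0,0,6.6,0,0,0,6.6,0,0,0,6.6,0]'|head -4
python3 - <<'E'
from h import *
print(delta([.493,-.3395,.0185],-.028))
E
```

```text
time: 64.77
eef_pos: [0.4939, -0.3373, 0.0283]
tcp_rot: [0.716, 0.698, 0.0, -0.002]
contact_force: [-0.1, -0.5, -3.0]
(array([-0.09, -0.03,  0.39]), np.float64(0.03))
```

```bash
python3 -m creep '[-0.1,0,0.2,0,-0.1,0,0.35,0,-0.1,0,0.35,0]'|sed -n 2,4p;  python3 -m creep '[0,0,0.08,0,0,0,0.08,0,0,0,0.08,0]'|sed -n 2,4p
```

```text
eef_pos: [0.4944, -0.3422, 0.0213]
tcp_rot: [0.717, 0.698, -0.0, 0.0]
contact_force: [-0.2, 0.2, -3.0]
eef_pos: [0.4941, -0.3422, 0.0191]
tcp_rot: [0.717, 0.697, 0.0, 0.0]
contact_force: [-0.3, 0.4, -2.8]
```

```bash
python3 -m creep '[0,0,0.08,0,0,0,0.08,0,0,0,0.08,0]'|sed -n 2,4p;  python3 -m creep '[0,0,0.06,0,0,0,0.06,0,0,0,0.06,0]'|sed -n 2,4p
```

```text
eef_pos: [0.4945, -0.3426, 0.0182]
tcp_rot: [0.717, 0.697, -0.0, 0.001]
contact_force: [-2.4, 1.6, 4.7]
eef_pos: [0.4945, -0.3426, 0.0182]
tcp_rot: [0.717, 0.698, -0.0, 0.0]
contact_force: [-5.5, 3.8, 12.4]
```

```bash
python3 -m creep '[0,0,-0.1,0,0,0,-0.1,0,0,0,-0.1,0,0,0,-0.1,0,0,0,-1.5,0,0,0,-3,0,0,0,-4.5,0,0,0,-6,0,0,0,-7.5,0,0,0,-8.2,0,0,0,-8.2,0,0,0,-8.2,0]' 0|head -2
python3 - <<'E'
from h import *
crop("wrist",(0,0,640,400),1.2,"w34")
print(delta([.618,.11,.22],0))
E
```

```text
time: 66.77
eef_pos: [0.4945, -0.3425, 0.2213]
(array([18.2 ,  4.48, -0.02]), np.float64(-0.31))
```

View pics/w34.png

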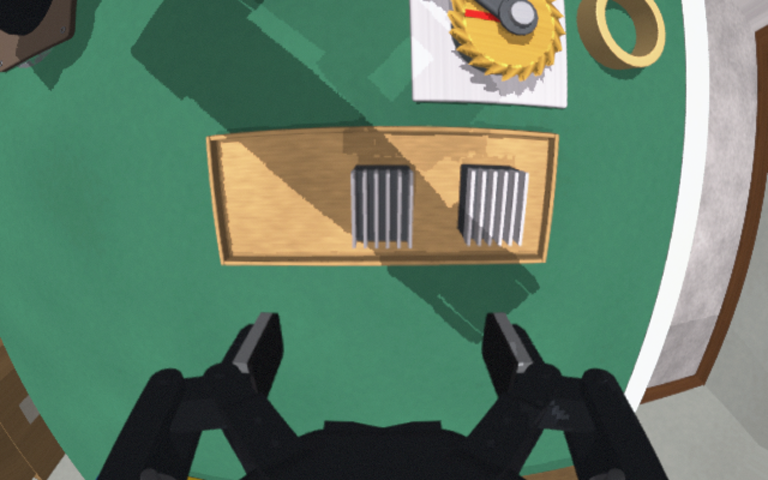

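Two modules stand in the cardboard tray at (382,207) and (494,205). Now the third.

```bash
python3 -m creep '[1.4,0.3,0,0,2.8,0.7,0,0,4.2,1,0,0,5.6,1.4,0,0,7,1.7,0,0,8.4,2.1,0,0,9.8,2.4,0,0,11.2,2.8,0,0,12.6,3.1,0,-0.1,14,3.5,0,-0.2,15.4,3.8,0,-0.3,16.8,4.2,0,-0.3,18.2,4.5,0,-0.3,18.2,4.5,0,-0.3,18.2,4.5,0,-0.3,18.2,4.5,0,-0.3]'|head -2
python3 - <<'E'
from h import *
im=imaging.read_camera("wrist");crop("wrist",(270,90,390,215),4.8,"w36",im)
E
```

```text
time: 68.15
eef_pos: [0.6176, 0.1096, 0.2176]
```

View pics/w36.png

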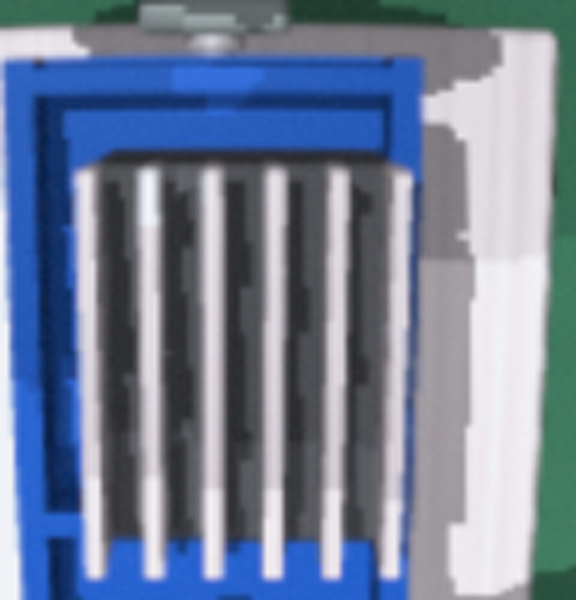

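Fin-top corners in this crop: (75,168), (413,168), (400,578) and (84,578).

Run:
```python
from h import *
i=imaging.camera_info("wrist")
P=np.array([at("wrist",(270+u/4.8,90+v/4.8),.138,i)[:2] for u,v in((75,168),(413,168),(400,578),(84,578))]);print(P.round(4),P.mean(0))
c=P.mean(0);print(delta([c[0],c[1],.14],.0))
```

```text
[[0.5909 0.1721]
 [0.6469 0.1722]
 [0.6468 0.0997]
 [0.5905 0.0997]] [0.61878743 0.13592038]
(array([1.08, 0.05, 3.13]), np.float64(-0.02))
```

```bash
python3 -m creep '[0.5,0,1,0,1.1,0,2,0,1.1,0,3.1,0,1.1,0,3.1,0,1.1,0,3.1,0]'|head -2
python3 - <<'E'
from h import *
print(delta([.6188,.1359,.092],.0))
E
```

```text
time: 68.62
eef_pos: [0.6172, 0.1358, 0.1406]
(array([0.01, 0.07, 1.94]), np.float64(-0.03))
```

```bash
python3 -m creep '[0,0,0.9,0,0,0,1.8,0,0,0,1.9,0,0,0,1.9,0,0,0,1.9,0,0,0,1.9,0]'|head -4; python3 -m creep '[0,0,0,0,0,0,0,0,0,0,0,0,0,0,0,0,0,0,0,0,0,0,0,0]' 255 60
```

```text
time: 69.12
eef_pos: [0.6206, 0.137, 0.0981]
tcp_rot: [0.708, 0.707, 0.002, 0.001]
contact_force: [0.6, -0.4, 0.3]
time: 69.62
eef_pos: [0.6191, 0.1373, 0.0971]
tcp_rot: [0.707, 0.707, 0.0, 0.0]
contact_force: [-3.2, -0.5, 5.5]
opening: 0.639
```

```bash
python3 -m creep '[0,0,-1.5,0,0,0,-3,0,0,0,-4,0,0,0,-4,0,0,0,-4,0]'
python3 - <<'E'
from h import *
print(delta([.386,-.3365,.19],-.028),delta([.52,-.1,.19],-.028))
E
```

```text
time: 70.03
eef_pos: [0.6195, 0.1374, 0.1966]
tcp_rot: [0.707, 0.707, 0.001, 0.001]
contact_force: [-0.4, 0.3, -4.2]
opening: 0.635
(array([-18.96,  -9.33,   0.23]), np.float64(0.31)) (array([-9.5 , -3.98,  0.25]), np.float64(0.31))
```

```bash
python3 -m creep '[-1.4,-0.7,0,0,-2.8,-1.4,0,0,-4.2,-2.1,0,0,-5.6,-2.8,0,0,-7,-3.4,0,0,-8.4,-4.1,0,0,-9.8,-4.8,0,0,-11.2,-5.5,0,0,-12.6,-6.2,0,0,-14,-6.9,0,0.1,-15.4,-7.6,0,0.2,-16.8,-8.3,0,0.3,-18,-8.9,0,0.3,-19,-9.3,0,0.3,-19,-9.3,0,0.3,-19,-9.3,0,0.3,-19,-9.3,0,0.3]'|head -2
python3 - <<'E'
from h import *
print(delta([.386,-.3375,.06],-.028))
crop("wrist",(0,0,640,400),1.2,"w37")
E
```

```text
time: 71.45
eef_pos: [0.3851, -0.336, 0.1926]
(array([-0.08,  0.05,  5.31]), np.float64(0.01))
```

View pics/w37.png

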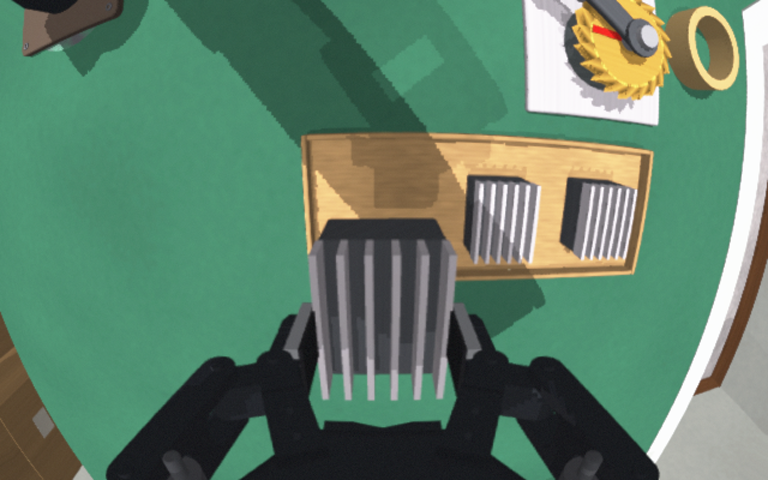

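```bash
python3 -m creep '[-0.1,0,1.5,0,-0.1,0,3,0,-0.1,0,4.2,0,-0.1,0,5.2,0,-0.1,0,6,0,-0.1,0,6.6,0,-0.1,0,6.6,0,-0.1,0,6.6,0]'|head -4; python3 -m creep '[0,0,0.15,0,0,0,0.15,0,0,0,0.15,0]'|sed -n 2,4p
```

```text
time: 72.17
eef_pos: [0.3858, -0.3382, 0.0293]
tcp_rot: [0.716, 0.698, 0.0, -0.002]
contact_force: [0.0, -0.1, -2.4]
eef_pos: [0.3866, -0.3405, 0.0278]
tcp_rot: [0.716, 0.698, -0.0, 0.001]
contact_force: [-0.4, -0.1, -3.3]
```

```bash
python3 -m creep '[0,0,0.2,0,0,0,0.2,0,0,0,0.2,0]'|sed -n 2,4p;  python3 -m creep '[0,0,0.15,0,0,0,0.15,0,0,0,0.15,0]'|sed -n 2,4p;python3 -m creep '[0,0,0.06,0,0,0,0.06,0,0,0,0.06,0]'|sed -n 2,4p
```

```text
eef_pos: [0.3857, -0.34, 0.0215]
tcp_rot: [0.717, 0.697, 0.0, -0.0]
contact_force: [0.0, 0.3, -3.6]
eef_pos: [0.3862, -0.3405, 0.0202]
tcp_rot: [0.717, 0.698, -0.0, -0.0]
contact_force: [-4.0, 5.0, 10.0]
eef_pos: [0.3862, -0.3406, 0.0202]
tcp_rot: [0.716, 0.698, -0.0, -0.001]
contact_force: [-7.1, 8.0, 19.6]
```

Floor contact. Release, rise and check everything.

```bash
python3 -m creep '[0,0,-0.15,0,0,0,-0.15,0,0,0,-0.15,0,0,0,-0.15,0,0,0,-1.5,0,0,0,-3,0,0,0,-4.5,0,0,0,-6,0,0,0,-7.5,0,0,0,-9,0,0,0,-9,0,0,0,-9,0]' 0|head -2
python3 - <<'E'
from h import *
crop("wrist",(0,0,640,400),1.2,"w38");crop("scene",(100,140,440,320),2.3,"s38")
E
```

```text
time: 74.17
eef_pos: [0.3869, -0.3414, 0.2444]
```

View pics/w38.png

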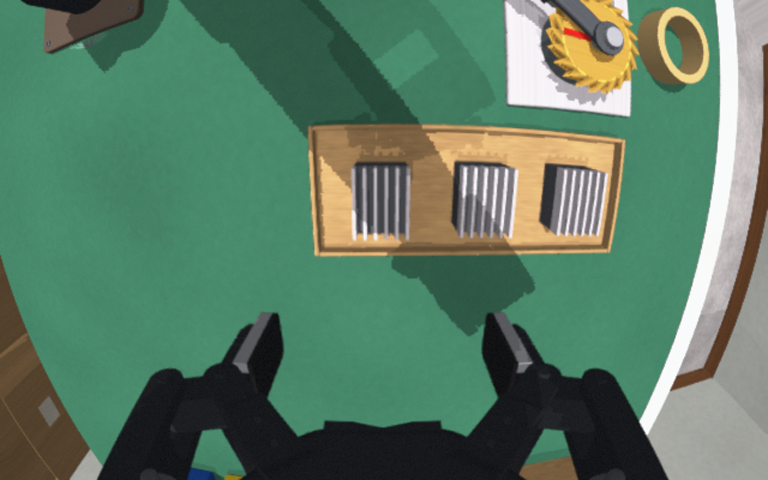

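View pics/s38.png

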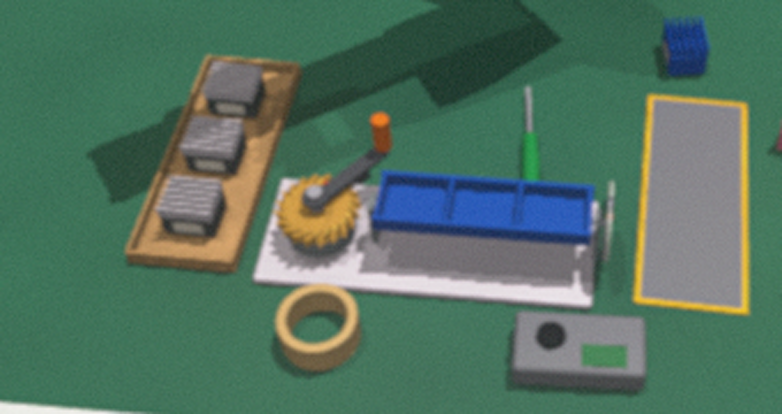

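Three modules stand in the cardboard tray, with the tray level and empty. Now check the lever's parked angle.

Run:
```python
from h import *
im=imaging.read_camera("top");crop("top",(360,140,440,220),7,"c40",im);s=imaging.read_camera("scene");crop("scene",(225,175,295,235),9,"s40",s)
for v in(0,.03,.06,.1):
    a=np.pi-.65+.0+v; P=[.611+.12*np.cos(a),-.166+.12*np.sin(a),.138]
    t=proj("top",P);q=proj("scene",P);print(v,((t-[360,140])*7).round(),((q-[225,175])*9).round())
P=[.5163,-.0935,.138];print(((proj("top",P)-[360,140])*7).round(),((proj("scene",P)-[225,175])*9).round())
```

```text
0 [130. 390.] [358. 137.]
0.03 [137. 396.] [350. 132.]
0.06 [145. 401.] [343. 127.]
0.1 [156. 408.] [332. 120.]
[130. 388.] [357. 139.]
```

View pics/c40.png

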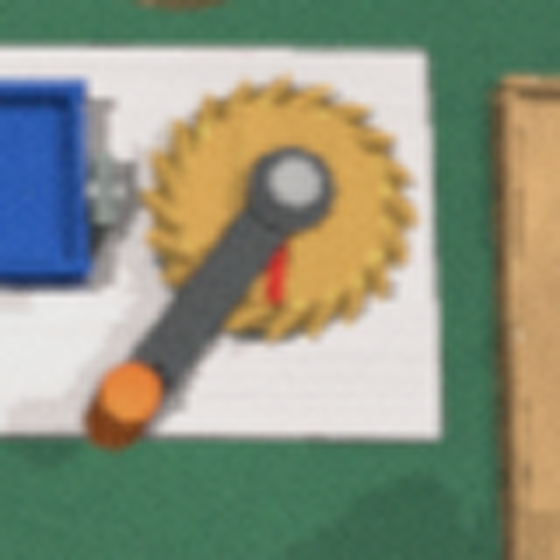

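View pics/s40.png

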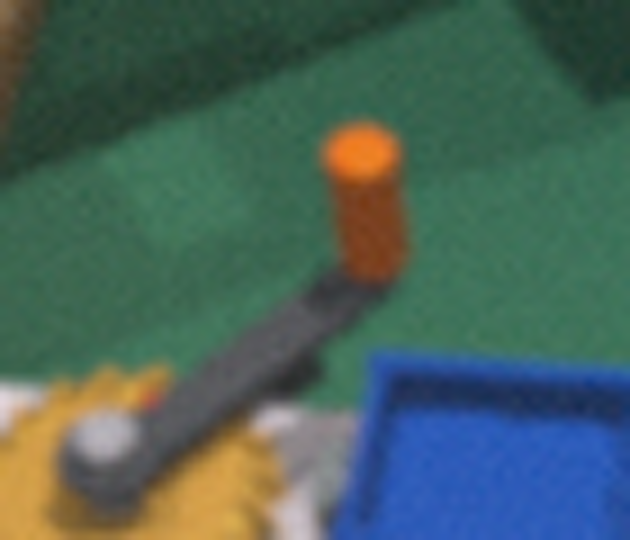

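The lever is at its stop: knob top at (132,391) in the top crop against (130,390) predicted for v = 0. The wheel is at about 3.0. The robot is clear of everything, so I'll hand in.

Run:
```python
from plant import ctrl
print(ctrl.sign_off(), ctrl.get_state()["time"])
```

```text
the job is handed in; nothing more can be done
the job is handed in; nothing more can be done
```

The whole job is done in the order asked, and I handed it in at about 74 s of the 210 s allowed.

- **Ratchet proof:** The lever freewheeled to its clockwise stop, where I felt 30 N. Going counter-clockwise, the wheel then turned by about 10°. The two cameras disagreed somewhat, reading 0.14 and 0.20 rad.
- **Loading:** All three modules went upright into the pockets. On the first grasp the fingers closed too high, among the fins. The module did not move, and I regripped lower.
- **Tilt:** The pointer direction read 31.7° against 30.0° for the red mark, with my reading good to about 1.5°. I left the tray there for at least 3.9 s, then ratcheted over the top until it was level, with the wheel at about 3.0 rad.
- **Final checks:** The three modules stand in the cardboard tray and the tilt tray is level and empty. The lever is parked at its clockwise stop, less than 0.01 rad off by the top camera. The scene camera showed the knob about 1.5 pixels from its predicted place, an offset like the one it had from the start. I never touched the tape roll, meter or screwdriver, and nothing touched the robot at the end.

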